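# Bundle vegetable packs in sloped strapping cradles

### The arm

A 6-joint arm with a two-finger parallel gripper is mounted at the origin on the work surface. World frame = base frame: x ahead of the robot, y to its left, z up, the work surface at z = 0. Lengths are in m, angles in rad, forces in N, time in s.
With the tool pointing down it reaches from about 0.35 to 0.975 m from the base axis. Payload 17.4 kg.
Tool frame: the origin (TCP) lies on the front face of the gripper's body, between the roots of the fingers; the fingertips stand 73 mm ahead of it and the grasp point (between the pads) lies 54 mm ahead of it (robot.tcp_to_grasp is the distance from the TCP to the grasp point, in m); z points along the fingers, y is the line along which they close (so a half turn about z gives the same grasp; the last joint's range is limited). The gripper opens to 85 mm and grips with 20 to 120 N. Pads are 22 mm wide; open, the fingers measure 114 mm over their backs; the gripper's body (76 mm by 85 mm) begins 54 mm behind the grasp point. The pads swing forward as they close: fully open they stand 13 mm farther back than shut.
Start: joints at [1.228, 0.116, 1.442, -0, 1.584, -0.038], TCP at [0.203, 0.644, 0.304] pointing down, gripper open.
Joint ranges: [-2.83, 2.83], [-0.83, 2.19], [0.07, 2.5], [-1.14, 4.28], [0.01, 3], [-2.97, 2.97]. Speed limits (rad/s): [1.89, 1.89, 2.22, 3.14, 3.14, 3.14].

### API

Orientations are given as [roll, pitch, yaw] about the fixed x, y, z axes, in that order (R = Rz(yaw) Ry(pitch) Rx(roll)).
In Python, from station import robot gives the robot as it stands. The module is installed in compiled form; this text tells all that it offers.
- The arm moves only by the tool apply_moves, never from a script. Its argument "series" is a list of rows, each an object of numbers: "x", "y", "z": the shift along the tool's x, y, z in units of 0.2 m (1.0 is 0.2 m); "wx", "wy", "wz": the turn, a rotation vector about the tool's x, y, z in units of pi rad (1.0 is pi rad); "hand": the closure, from -1 (fully open) to 1 (shut). A call has 1 to 12 rows; each row is the pose to reach, as a shift and turn from the pose commanded when the call began, along the tool's axes at that moment, turning the shorter way round; what a row does not reach only later rows make up. A row lasts 1/8 s, in which the tool goes at most 62.5 mm and 10.7 degrees, less where a joint would pass 70% of its speed; a pose out of reach is approached as far as the arm can. A call with a number of a shift or a turn outside -1 to 1 is refused whole. A call with a gripper value outside its range is refused whole. The fingers move at their own pace and stop on an object; "grip_force" is the grip in N (left out, the last holds). Time passes only in rows, so rows that repeat a pose let the fingers close. It gives the time, the measured TCP pose, the force, the opening and the grip force at its end, in the units of the state.
- robot.get_obs(): the state, without advancing time (a new reading comes with each control period).
- robot.read_camera(name): name is "scene" or "side" or "wrist"; returns the picture (420x560x3 uint8, red, green, blue); there is no depth.
- robot.calibration(name): a dict with "vertical_fov" (degrees; the focal length in pixels is half the picture's height over the tangent of half this angle, whatever the lens; pixels are square), "cx", "cy" (the principal point, pixels), "R" (3x3) and "t" (3): a world point X has camera coordinates R X + t; the wrist camera has in their place "hand_eye" (4x4, takes a point from camera to tool coordinates, whose origin is the TCP and whose axes are the flange's). Camera axes: x right, y down, z forward; pixel columns grow to the right and rows downward; lengths in m; the calibration is good to about 2 mm. A picture is of the moment at which its call begins: read the wrist's pose just before it. calibration takes no time and is no camera call.
- robot.job_done(): hands the job in; it is judged then, once.
The state is a dict: "time_s": time; "joint_pos": joint angles; "dq": joint speeds; "joint_efforts": joint torques, N m; "ee_pos": TCP position; "eef_rot": TCP orientation; "force": force on the tool from outside, world axes, zero at the start; "moment": the same for the moment, N m; "width": opening from 0.0 (shut) to 1.0 (fully open); "grip_force": force on a finger pad.
Only numpy, scipy, OpenCV 4.12 (cv2) and the standard library are available. Lean on these libraries where they do the work, as an engineer would, in place of code of your own. Each camera call takes 0.05 s, during which the arm holds its last target. There are 200 camera calls.

### The job

Make up the two bundles for strapping: in the blue cradle put the white asparagus pack below and the green asparagus pack on top of it; in the yellow cradle put the carrot pack below and the purple asparagus pack on top of it. Lay each pack lengthwise up and down the slope, in the middle of the cradle's width, and slide it down until its end rests squarely against the back stop, then let go. Keep every pack right way up and leave the water bottle, the label gun and the tape roll where they are.

Things in the scene. Friction and masses are not known exactly. Their poses are not given: they have to be found in the camera images.
- green_pack: Card tray 130 mm long (its x axis) x 58 mm wide (y) x 36 mm high, about 220 g, flat closed top, rigid, the two ends alike; white sides, a black sleeve 28 mm wide round its middle, filled with green asparagus. Lies flat on the table at the start. Origin: centre of its underside, z up.
- white_pack: Card tray 130 mm long (its x axis) x 58 mm wide (y) x 36 mm high, about 220 g, flat closed top, rigid, the two ends alike; white sides, a black sleeve 28 mm wide round its middle, filled with cream-white asparagus. Lies flat on the table at the start. Origin: centre of its underside, z up.
- carrot_pack: Card tray 130 mm long (its x axis) x 58 mm wide (y) x 36 mm high, about 220 g, flat closed top, rigid, the two ends alike; white sides, a black sleeve 28 mm wide round its middle, filled with orange baby carrots. Lies flat on the table at the start. Origin: centre of its underside, z up.
- purple_pack: Card tray 130 mm long (its x axis) x 58 mm wide (y) x 36 mm high, about 220 g, flat closed top, rigid, the two ends alike; white sides, a black sleeve 28 mm wide round its middle, filled with dark purple asparagus. Lies flat on the table at the start. Origin: centre of its underside, z up.
- blue_cradle_seat (a point): Blue fixed cradle: flat floor 170 x 80 mm, no side walls, sloping 0.21 rad down towards the robot to a back stop 80 mm wide, 80 mm high, square to the floor. Point: middle of the floor's edge at the stop's inner face, 14 mm above the table. Axes: x up the slope, y across, z square to the floor. A seated pack has x = 65 mm and z = 0 (lower) or 36 mm (upper). Friction holds packs: push them down.
- yellow_cradle_seat (a point): Yellow fixed cradle: flat floor 170 x 80 mm, no side walls, sloping 0.21 rad down towards the robot to a back stop 80 mm wide, 80 mm high, square to the floor. Point: middle of the floor's edge at the stop's inner face, 14 mm above the table. Axes: x up the slope, y across, z square to the floor. A seated pack has x = 65 mm and z = 0 (lower) or 36 mm (upper). Friction holds packs: push them down.
- water_bottle: Bystander: clear upright water bottle with a blue cap, 64 mm across, 200 mm high. Origin: centre of its underside.
- label_gun: Bystander: black hand-held label gun lying on the table along its x axis, about 190 mm long, 40 mm wide, 94 mm high at its label drum. Origin: on the table about its middle.
- tape_roll: Bystander: orange roll of tape lying flat, 90 mm across, 45 mm high, with a 52 mm hole. Origin: centre of its underside.
There are look-alikes about, which are no part of the job. Leave any turquoise look-alike of the white_pack alone.

How it is judged:
By the outcome, as a careful person would: the job done as asked, in the order asked, and still so for the second after the job is handed in, with the robot touching nothing.
It also fails if it takes over 115 s, if anything falls off the work surface, if the arm or the gripper's body presses on something with over 40 N, if the wrist force passes 120 N, or if a joint passes its speed limit or range.

## Working session

There is one attempt and no reset: what is moved stays moved. The work goes in short steps, Python scripts to look and compute and a tool call to move; the robot and the scene stay as the last step left them, time stands still between calls to the robot, and variables do not carry over. Pictures are saved under pics/ and viewed, at most 14 in all, crops included, and the job is handed in when it is done.

Besides the shell and the picture viewer there is one more tool, called after "Emit:" as a command line: name --argument value ..., lists and objects as JSON in quotes. apply_moves: Moves the arm, as the interface text tells. Its arguments: {"type":"object","properties":{"series":{"type":"array"},"grip_force":{"type":"number"}},"required":["series"]}

```bash
mkdir -p pics; python3 - <<'E'
from station import robot
import cv2,numpy as np
o=robot.get_obs();print(o)
ims=[robot.read_camera(n) for n in("scene","side")]
for n,i in zip(("scene","side"),ims): cv2.imwrite(f"pics/{n}0.png",i[:,:,::-1])
for n in("scene","side","wrist"): print(n,robot.calibration(n))
E
```

```text
{'time_s': 0.0, 'joint_pos': array([ 1.22821227e+00,  1.16512668e-01,  1.44229307e+00, -1.91970938e-05,
        1.58401772e+00, -3.77915606e-02]), 'dq': array([-0.00143323, -0.00018395, -0.00035303,  0.00010938, -0.0025534 ,
       -0.00144729]), 'joint_efforts': array([-1.06609623e-03, -7.32008314e+01, -6.32484913e+01, -6.09888571e-05,
        6.41468054e-03, -9.13742520e-05]), 'ee_pos': array([0.20253294, 0.64377883, 0.30312687]), 'eef_rot': array([-3.14036200e+00, -2.73210171e-05,  2.83679990e+00]), 'force': array([-0.14862023, -0.56563391, -0.41788204]), 'moment': array([ 0.00852091, -0.06463008, -0.01779779]), 'grip_force': 0.0, 'width': 0.9985162115937724}
scene {'vertical_fov': 52.72614172507469, 'cx': 281.8094098160686, 'cy': 215.3581756849575, 'R': array([[-0.31301967,  0.94966111, -0.01274609],
       [ 0.64883589,  0.20402507, -0.733066  ],
       [-0.69356375, -0.23773419, -0.68003807]]), 't': array([ 0.10603219, -0.36719549,  1.58292353])}
side {'vertical_fov': 47.05587723800662, 'cx': 275.268693308049, 'cy': 211.96724168724174, 'R': array([[ 0.92287541, -0.38507295, -0.00444955],
       [-0.27707049, -0.65592076, -0.70213952],
       [ 0.26745638,  0.64922014, -0.71202549]]), 't': array([-0.51219586,  0.25122101,  1.16899281])}
wrist {'vertical_fov': 58.74360866323529, 'cx': 280.8937379824803, 'cy': 212.2646160413544, 'hand_eye': array([[-3.52361875e-04, -9.54967195e-01, -2.96711192e-01,
         7.60135021e-02],
       [ 9.99999702e-01, -1.32616036e-04, -7.60732362e-04,
         5.74631350e-04],
       [ 6.87125788e-04, -2.96711372e-01,  9.54966957e-01,
        -6.91686280e-02],
       [ 0.00000000e+00,  0.00000000e+00,  0.00000000e+00,
         1.00000000e+00]])}
```

View pics/scene0.png

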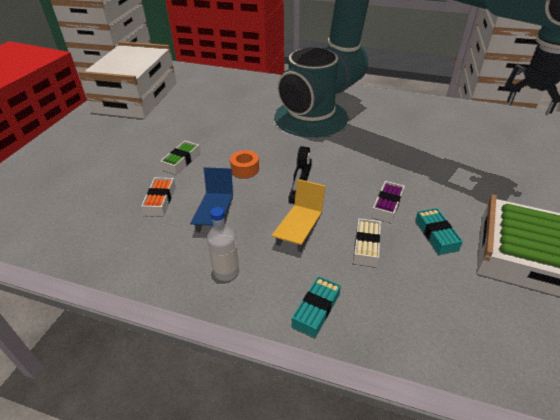

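View pics/side0.png

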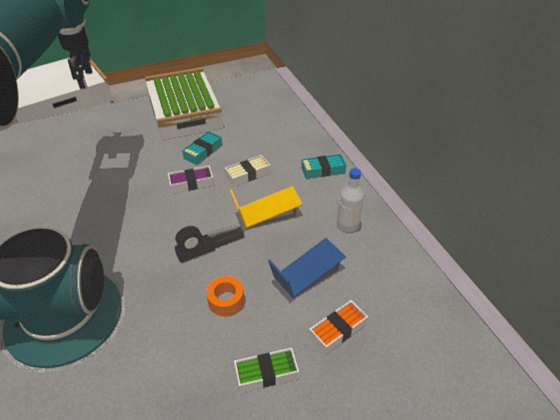

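The pictures show, in scene, green at (181,156), carrot at (158,196), purple at (388,200), white at (367,240), the blue cradle at (213,195) and the yellow at (300,215). Two turquoise look-alikes are at (438,230) and (317,305). Next I cast the colour contours onto planes.

```bash
cat > h.py <<'E'
import numpy as np,cv2
from station import robot
from scipy.spatial.transform import Rotation as Ro
def cam(n,o=None):
    c=robot.calibration(n);f=210/np.tan(np.radians(c['vertical_fov']/2))
    if n=='wrist':
        T=np.eye(4);T[:3,:3]=Ro.from_euler('xyz',o['eef_rot']).as_matrix();T[:3,3]=o['ee_pos']
        M=T@c['hand_eye'];R=M[:3,:3];p=M[:3,3]
    else: R=np.array(c['R']).T;p=-R@c['t']
    return f,c['cx'],c['cy'],R,p
def rays(C,px):
    f,cx,cy,R,p=C;px=np.asarray(px,float).reshape(-1,2)
    return np.c_[(px[:,0]-cx)/f,(px[:,1]-cy)/f,np.ones(len(px))]@R.T
def plane(C,px,z):
    d=rays(C,px);return (C[4]+d*((z-C[4][2])/d[:,2])[:,None])
def proj(C,X):
    f,cx,cy,R,p=C;v=(np.atleast_2d(X)-p)@R;return v[:,:2]/v[:,2:]*f+[cx,cy]
def tri(C1,a,C2,b):
    d1,d2=rays(C1,a)[0],rays(C2,b)[0];A=np.c_[d1,-d2]
    s=np.linalg.lstsq(A,C2[4]-C1[4],rcond=None)[0]
    P,Q=C1[4]+s[0]*d1,C2[4]+s[1]*d2;return (P+Q)/2,np.linalg.norm(P-Q)
def shot(n,name):
    o=robot.get_obs();im=robot.read_camera(n);cv2.imwrite(f'pics/{name}.png',im[:,:,::-1]);return im,cam(n,o)
RNG=dict(green=((40,110,50),(65,255,255)),carrot=((7,150,150),(15,255,255)),purple=((135,80,30),(165,255,255)),white=((20,35,120),(32,130,255)),blue=((105,120,30),(118,255,255)),yellow=((17,160,120),(26,255,255)))
def mask(im,c):
    return cv2.inRange(cv2.cvtColor(im,cv2.COLOR_RGB2HSV),*map(np.array,RNG[c]))
def rect(C,m,z=.034):
    ys,xs=np.nonzero(m)
    P=plane(C,np.c_[xs,ys],z)[:,:2]
    (c,s,a)=cv2.minAreaRect((P*1000).astype(np.float32))
    if s[0]<s[1]: a+=90;s=s[::-1]
    a=(a+90)%180-90
    return np.round(c,1),np.round(s,1),round(a,1)
E
python3 - <<'E'
from h import *
roi={'scene':dict(green=(160,138,203,175),carrot=(138,175,180,220),purple=(370,178,410,222),white=(350,215,388,268)),
'side':dict(green=(230,345,302,392),carrot=(305,298,370,350),purple=(165,162,217,192),white=(222,152,275,186))}
out={}
for n in roi:
    im=cv2.imread(f'pics/{n}0.png')[:,:,::-1];C=cam(n)
    for k,(a,b,c,d) in roi[n].items():
        m=mask(np.ascontiguousarray(im),k);q=np.zeros_like(m);q[b:d,a:c]=m[b:d,a:c]
        print(n,k,(q>0).sum(),rect(C,q))
    s=cv2.resize(im[140:270,150:340] if n=='scene' else im[170:320,220:370],None,fx=4,fy=4,interpolation=cv2.INTER_CUBIC)
    cv2.imwrite(f'pics/crad_{n}.png',s[:,:,::-1])
E
```

```text
scene green 201 (array([ 396.4, -326.3]), array([109.9,  42.8]), -8.5)
scene carrot 281 (array([ 592.1, -292. ]), array([112.3,  47. ]), 14.8)
scene purple 336 (array([415.4, 342.3]), array([111.7,  47.2]), -6.2)
scene white 468 (array([591.2, 313. ]), array([120.1,  50.7]), 7.1)
side green 847 (array([ 396. , -327.6]), array([119.5,  46. ]), -8.8)
side carrot 692 (array([ 590.9, -293.2]), array([119.7,  47. ]), 14.4)
side purple 259 (array([414. , 342.9]), array([117.4,  41.4]), -5.6)
side white 307 (array([590.2, 312.7]), array([122.8,  51. ]), 7.7)
```

View pics/crad_scene.png

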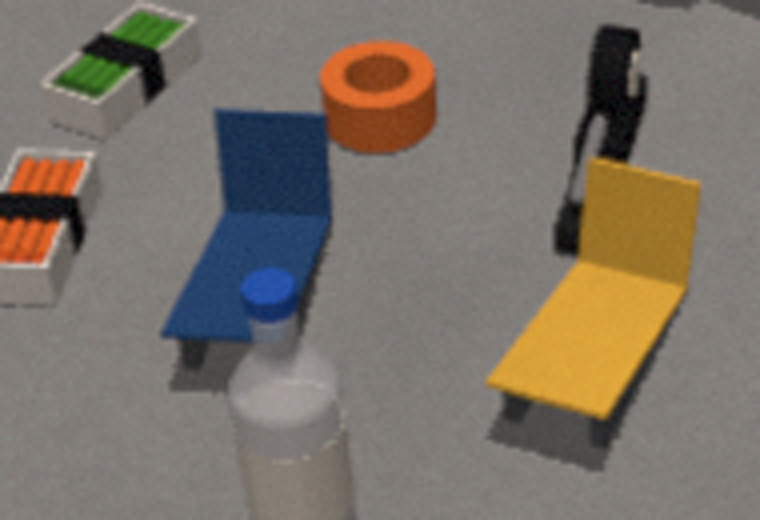

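View pics/crad_side.png

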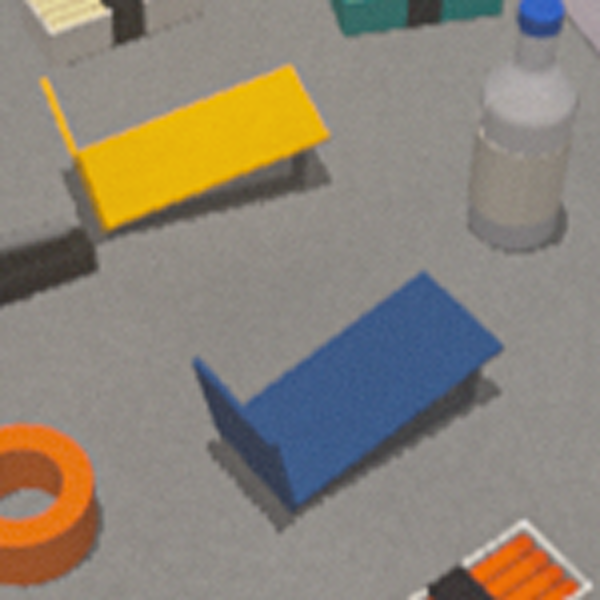

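The crops show both cradles. Yellow's four floor corners are clear in both views. Blue's are clear except one that the bottle hides in scene. Next I triangulate the corners.

```bash
python3 - <<'E'
from h import *
S,D=cam('scene'),cam('side')
s=lambda p:[(p[0]+.5)/4-.5+150,(p[1]+.5)/4-.5+140]
d=lambda p:[(p[0]+.5)/4-.5+220,(p[1]+.5)/4-.5+170]
K={'blue':dict(bR=((225,212),(295,505)),bL=((328,217),(245,408)),tR=((165,335),(502,347)),tL=(None,(425,272))),
'yellow':dict(bR=((575,262),(107,228)),bL=((687,288),(78,157)),tR=((488,383),(328,133)),tL=((608,417),(290,66)))}
for k in K:
    for n,(a,b) in K[k].items():
        z=.014 if n[0]=='b' else .0494
        print(k,n,'side',(plane(D,d(b),z)[0]*1000).round(1),end=' ')
        if a: print('scene',(plane(S,s(a),z)[0]*1000).round(1),'tri',(tri(S,s(a),D,d(b))[0]*1000).round(1),end='')
        print()
E
```

```text
blue bR side [ 531.7 -172.1   14. ] scene [ 532.5 -170.8   14. ] tri [ 531.8 -171.4   13.2]
blue bL side [532.6 -91.2  14. ] scene [515.2 -96.2  14. ] tri [527.9 -93.6  22.4]
blue tR side [ 692.1 -135.1   49.4] scene [ 694.7 -130.2   49.4] tri [ 692.9 -132.5   46.6]
blue tL side [675.8 -58.9  49.4] 
yellow bR side [505.5  91.8  14. ] scene [508.6  90.6  14. ] tri [506.3  91.1  13.2]
yellow bL side [510.4 166.1  14. ] scene [511.4 172.9  14. ] tri [510.4 171.1  11.1]
yellow tR side [672.   85.6  49.4] scene [672.8  83.9  49.4] tri [672.3  84.5  49.7]
yellow tL side [675.9 160.5  49.4] scene [678.1 163.7  49.4] tri [676.7 163.   47.4]
```

```bash
cat >> h.py <<'E'
def pose(yaw,tilt,p):
    return Ro.from_euler('z',yaw)*Ro.from_euler('y',-tilt)*Ro.from_matrix(np.diag([-1,1,-1.])),np.array(p,float)
def cur():
    o=robot.get_obs();return Ro.from_euler('xyz',o['eef_rot']),o['ee_pos']
def seat(S,yaw,x,z,y=0):   # TCP pose holding a pack at cradle coords
    R,_=pose(yaw,.21,[0,0,0]);M=R.as_matrix()
    return R,np.array(S)-M[:,0]*x+M[:,1]*y-M[:,2]*(z+H)
H=.078
def plan(*ts):
    R,p=cur()
    for Q,q in ts:
        s=np.round(R.inv().apply(q-p)/.2,3);w=np.round((R.inv()*Q).as_rotvec()/np.pi,4)
        print('xyz',s.tolist(),'w',w.tolist(),'mm',round(np.linalg.norm(q-p)*1000),'deg',round(np.linalg.norm(w)*180,1))
        p=p+R.apply(s*.2);R=R*Ro.from_rotvec(w*np.pi)
E
python3 - <<'E'
from h import *
print(robot.tcp_to_grasp)
D=cam('side');S=cam('scene')
print('bottle cap',tri(S,(217,213),D,(355,173)))
plan(pose(0,0,[.32,.45,.38]),pose(0,0,[.40,.26,.48]),pose(0,0,[.42,.07,.5]))
E
```

```text
0.0539
bottle cap (array([ 7.77428555e-01, -4.85015311e-05,  1.93855197e-01]), np.float64(0.0007986080109912932))
xyz [-0.851, -0.748, -0.383] w [-0.0003, -0.0001, -0.097] mm 239 deg 17.5
xyz [-0.4, -0.95, -0.5] w [-0.0, 0.0, -0.0] mm 229 deg 0.0
xyz [-0.1, -0.95, -0.1] w [-0.0, 0.0, -0.0] mm 192 deg 0.0
```

Emit:
apply_moves --series '[{"x": -0.851,"y": -0.748,"z": -0.383,"wz": -0.097},{"x": -0.851,"y": -0.748,"z": -0.383,"wz": -0.097},{"x": -0.851,"y": -0.748,"z": -0.383,"wz": -0.097},{"x": -0.851,"y": -0.748,"z": -0.383,"wz": -0.097},{"x": -0.851,"y": -0.748,"z": -0.383,"wz": -0.097},{"x": -0.851,"y": -0.748,"z": -0.383,"wz": -0.097}]'

```text
schema error: expected keys x, y, z, wx, wy, wz, hand
```

Emit:
apply_moves --series '[{"x": -0.4,"y": -0.95,"z": -0.5},{"x": -0.4,"y": -0.95,"z": -0.5},{"x": -0.4,"y": -0.95,"z": -0.5},{"x": -0.4,"y": -0.95,"z": -0.5},{"x": -0.4,"y": -0.95,"z": -0.5},{"x": -0.4,"y": -0.95,"z": -0.5}]'

```text
schema error: expected keys x, y, z, wx, wy, wz, hand
```

Emit:
apply_moves --series '[{"x": -0.1,"y": -0.95,"z": -0.1},{"x": -0.1,"y": -0.95,"z": -0.1},{"x": -0.1,"y": -0.95,"z": -0.1},{"x": -0.1,"y": -0.95,"z": -0.1},{"x": -0.1,"y": -0.95,"z": -0.1},{"x": -0.1,"y": -0.95,"z": -0.1}]'

```text
schema error: expected keys x, y, z, wx, wy, wz, hand
```

```bash
python3 - <<'E'
from h import *
im,C=shot('wrist','w1');o=robot.get_obs()
print(o['time_s'],o['ee_pos'],o['eef_rot'],o['dq'].round(2))
for k in ('green','carrot','purple','white'):
    m=cv2.morphologyEx(mask(im,k),cv2.MORPH_OPEN,np.ones((2,2)));print(k,(m>0).sum(),rect(C,m))
cv2.imwrite('pics/w1b.png',cv2.resize(im[:,:,::-1],(800,600),interpolation=cv2.INTER_CUBIC))
E
```

```text
0.15 [0.20255954 0.64381839 0.30335242] [-3.14072524e+00 -2.94286860e-05  2.83679231e+00] [-0. -0. -0.  0.  0. -0.]
green 1586 (array([478.3, 747.9]), array([247.8,  48.4]), 86.0)
carrot 0 (array([0., 0.]), array([0., 0.]), 0.0)
purple 0 (array([0., 0.]), array([0., 0.]), 0.0)
white 0 (array([0., 0.]), array([0., 0.]), 0.0)
```

View pics/w1b.png

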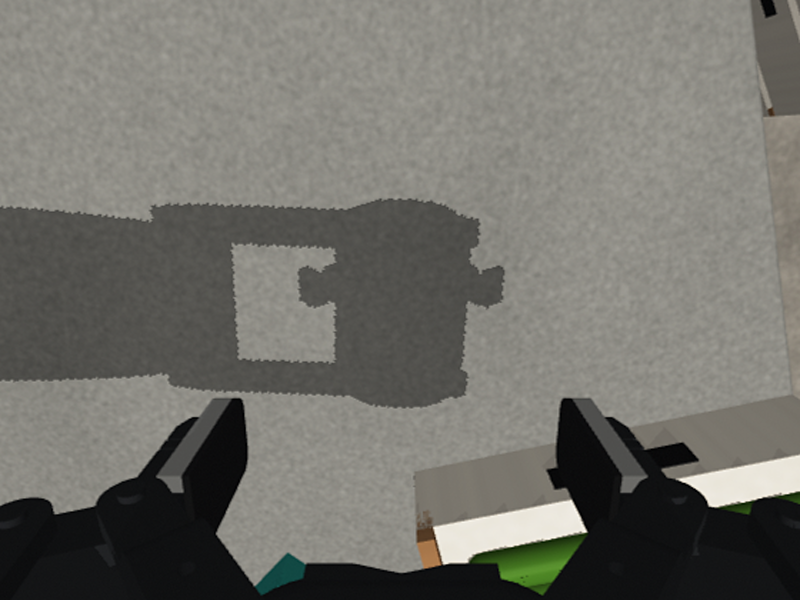

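The calls were refused because every key is needed in each row, so nothing moved. The picture shows only table and shadow, with the fingers across its bottom from row 400. I'll move the view pose a bit further out.

```bash
python3 - <<'E'
from h import *
plan(pose(0,0,[.32,.45,.38]),pose(0,0,[.44,.26,.48]),pose(0,0,[.5,.07,.5]))
E
```

```text
xyz [-0.851, -0.749, -0.383] w [-0.0003, -0.0001, -0.097] mm 239 deg 17.5
xyz [-0.6, -0.949, -0.5] w [0.0, 0.0001, -0.0] mm 246 deg 0.0
xyz [-0.3, -0.95, -0.1] w [0.0, -0.0, -0.0] mm 200 deg 0.0
```

Emit:
apply_moves --series '[{"x": -0.851,"y": -0.748,"z": -0.383,"wx": 0,"wy": 0,"wz": -0.097,"hand": -1},{"x": -0.851,"y": -0.748,"z": -0.383,"wx": 0,"wy": 0,"wz": -0.097,"hand": -1},{"x": -0.851,"y": -0.748,"z": -0.383,"wx": 0,"wy": 0,"wz": -0.097,"hand": -1},{"x": -0.851,"y": -0.748,"z": -0.383,"wx": 0,"wy": 0,"wz": -0.097,"hand": -1},{"x": -0.851,"y": -0.748,"z": -0.383,"wx": 0,"wy": 0,"wz": -0.097,"hand": -1}]'

```text
time_s: 0.78
ee_pos: [0.3214, 0.448, 0.3824]
eef_rot: [3.14, 0.002, 3.138]
force: [-0.1, 0.3, -0.7]
width: 1.003
grip_force: 0.0
```

Emit:
apply_moves --series '[{"x": -0.6,"y": -0.95,"z": -0.5,"wx": 0,"wy": 0,"wz": 0,"hand": -1},{"x": -0.6,"y": -0.95,"z": -0.5,"wx": 0,"wy": 0,"wz": 0,"hand": -1},{"x": -0.6,"y": -0.95,"z": -0.5,"wx": 0,"wy": 0,"wz": 0,"hand": -1},{"x": -0.6,"y": -0.95,"z": -0.5,"wx": 0,"wy": 0,"wz": 0,"hand": -1},{"x": -0.6,"y": -0.95,"z": -0.5,"wx": 0,"wy": 0,"wz": 0,"hand": -1}]'

```text
time_s: 1.4
ee_pos: [0.4414, 0.2584, 0.4817]
eef_rot: [3.141, 0.002, 3.138]
force: [0.0, 0.6, -0.5]
width: 0.998
grip_force: 0.0
```

Emit:
apply_moves --series '[{"x": -0.3,"y": -0.95,"z": -0.1,"wx": 0,"wy": 0,"wz": 0,"hand": -1},{"x": -0.3,"y": -0.95,"z": -0.1,"wx": 0,"wy": 0,"wz": 0,"hand": -1},{"x": -0.3,"y": -0.95,"z": -0.1,"wx": 0,"wy": 0,"wz": 0,"hand": -1},{"x": -0.3,"y": -0.95,"z": -0.1,"wx": 0,"wy": 0,"wz": 0,"hand": -1},{"x": -0.3,"y": -0.95,"z": -0.1,"wx": 0,"wy": 0,"wz": 0,"hand": -1},{"x": -0.3,"y": -0.95,"z": -0.1,"wx": 0,"wy": 0,"wz": 0,"hand": -1}]'

```text
time_s: 2.15
ee_pos: [0.4998, 0.0717, 0.5]
eef_rot: [3.141, -0.001, -3.14]
force: [-0.8, -0.8, -0.5]
width: 0.999
grip_force: 0.0
```

```bash
python3 - <<'E'
from h import *
im,C=shot('wrist','w2');o=robot.get_obs()
print(o['time_s'],o['ee_pos'],o['eef_rot'],o['joint_pos'])
for k in ('green','carrot','purple','white'):
    m=cv2.morphologyEx(mask(im,k),cv2.MORPH_OPEN,np.ones((2,2)));print(k,(m>0).sum(),rect(C,m))
cv2.imwrite('pics/w2b.png',cv2.resize(im[:,:,::-1],(800,600),interpolation=cv2.INTER_CUBIC))
E
```

```text
2.2 [0.49979701 0.07161388 0.50018734] [ 3.14141994e+00 -4.15398575e-04 -3.13969803e+00] [ 9.17007589e-02 -2.35042919e-01  1.46174347e+00  2.22337925e-04
  1.91529033e+00 -1.48091511e+00]
green 308 (array([ 402. , -303.9]), array([120.4,   8.2]), -12.5)
carrot 4420 (array([ 484. , -211.4]), array([379.3, 119.4]), -36.2)
purple 2471 (array([416.7, 341.8]), array([120.8,  47.4]), -6.3)
white 2321 (array([658.1, 260.2]), array([575.2, 169.7]), -53.0)
```

View pics/w2b.png

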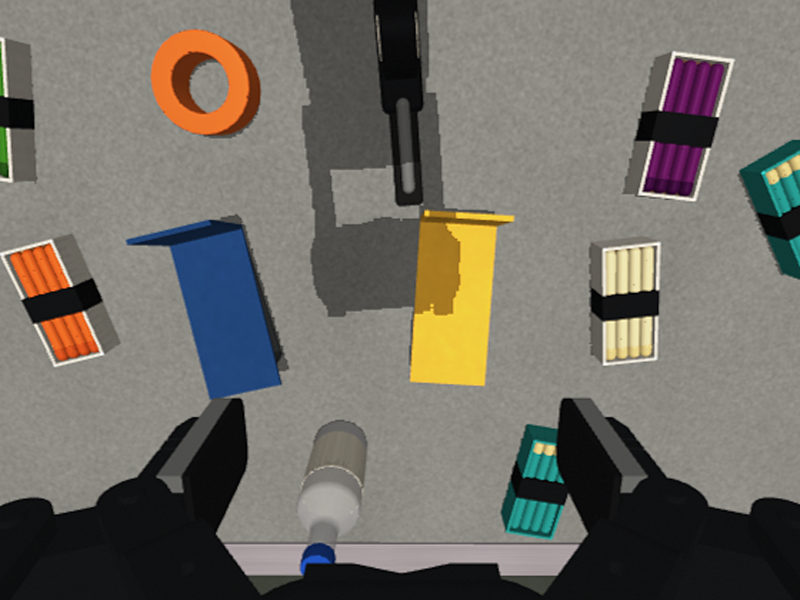

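The view shows blue's floor corners at (210,398), (281,384), (241,222), (171,247) and yellow's at (411,382), (485,385), (497,227), (419,224), in 800x600 pixels.

```bash
cat > /tmp/m.py <<'E'
from h import *
T=np.array([.49979701,.07161388,.50018734]);E=[3.14141994,-4.15398575e-04,-3.13969803]
C=cam('wrist',dict(ee_pos=T,eef_rot=E))
im=np.ascontiguousarray(cv2.imread('pics/w2.png')[:,:,::-1])
f=lambda p:[(p[0]+.5)*.7-.5,(p[1]+.5)*.7-.5]
for k,P in dict(blue=((210,398),(281,384),(241,222),(171,247)),yellow=((411,382),(485,385),(497,227),(419,224))).items():
    W=[plane(C,f(p),z)[0]*1000 for p,z in zip(P,(.0494,.0494,.014,.014))]
    print(k,[w[:2].round(1).tolist() for w in W])
    t=(W[0]+W[1])/2;b=(W[2]+W[3])/2;d=(t-b)[:2]
    e=(W[1]-W[0])[:2];print('axis yaw',np.degrees(np.arctan2(d[1],d[0])),'len',np.linalg.norm(d),'edge yaw',np.degrees(np.arctan2(-e[0],e[1])),'mid t,b',t[:2].round(1),b[:2].round(1))
    # mask of the floor, upper part: side edges by fitting lines
for k,(a,b,c,d) in dict(carrot=(0,160,80,260),white=(410,165,465,258),purple=(440,30,520,145)).items():
    m=mask(im,k);q=np.zeros_like(m);q[b:d,a:c]=m[b:d,a:c];print(k,(q>0).sum(),rect(C,q))
print('bottle base',plane(C,f((341,430)),0))
print(proj(cam('scene'),plane(C,f((420,200)),.0)))
E
python3 /tmp/m.py
```

```text
blue [[692.6, -134.8], [675.8, -56.9], [507.6, -95.3], [534.2, -171.6]]
axis yaw 12.951354059107567 len 167.55192780940743 edge yaw 12.15402113946282 mid t,b [684.2 -95.9] [ 520.9 -133.4]
yellow [[673.2, 82.4], [676.6, 161.7], [512.4, 171.6], [509.4, 90.2]]
axis yaw -3.097077653167391 len 164.21100088892902 edge yaw -2.4409448114990018 mid t,b [674.9 122. ] [510.9 130.9]
carrot 1822 (array([ 591.5, -293.3]), array([121.4,  47.7]), 14.4)
white 1957 (array([591.1, 311.8]), array([122.8,  49.1]), 6.6)
purple 2472 (array([415.4, 340.1]), array([120.7,  47.4]), -6.4)
bottle base [[ 7.60595472e-01 -7.49505777e-04  0.00000000e+00]]
[[295.87050921 203.90995714]]
```

```bash
cat >> h.py <<'E'
r=np.radians
BS,BY=[.5221,-.1336,.014],r(13.0)
YS,YY=[.5094,.1311,.014],r(-2.8)
E
python3 - <<'E'
from h import *
w=lambda z:pose(r(7.2),0,[.591,.3123,z])
plan(pose(r(7.2),0,[.56,.24,.33]),w(.16),w(.078))
E
```

```text
xyz [-0.303, 0.841, 0.851] w [0.0001, -0.0001, -0.0394] mm 247 deg 7.1
xyz [-0.199, 0.34, 0.85] w [-0.0, -0.0, 0.0] mm 187 deg 0.0
xyz [-0.0, -0.0, 0.41] w [-0.0, -0.0, 0.0] mm 82 deg 0.0
```

Emit:
apply_moves --series '[{"x": -0.303,"y": 0.841,"z": 0.851,"wx": 0,"wy": 0,"wz": -0.0394,"hand": -1},{"x": -0.303,"y": 0.841,"z": 0.851,"wx": 0,"wy": 0,"wz": -0.0394,"hand": -1},{"x": -0.303,"y": 0.841,"z": 0.851,"wx": 0,"wy": 0,"wz": -0.0394,"hand": -1},{"x": -0.303,"y": 0.841,"z": 0.851,"wx": 0,"wy": 0,"wz": -0.0394,"hand": -1},{"x": -0.303,"y": 0.841,"z": 0.851,"wx": 0,"wy": 0,"wz": -0.0394,"hand": -1}]'

```text
time_s: 2.82
ee_pos: [0.5596, 0.2416, 0.3257]
eef_rot: [-3.141, -0.006, -3.014]
force: [-0.9, -1.2, 1.1]
width: 0.999
grip_force: 0.0
```

Emit:
apply_moves --series '[{"x": -0.199,"y": 0.34,"z": 0.85,"wx": 0,"wy": 0,"wz": 0,"hand": -1},{"x": -0.199,"y": 0.34,"z": 0.85,"wx": 0,"wy": 0,"wz": 0,"hand": -1},{"x": -0.199,"y": 0.34,"z": 0.85,"wx": 0,"wy": 0,"wz": 0,"hand": -1},{"x": -0.199,"y": 0.34,"z": 0.85,"wx": 0,"wy": 0,"wz": 0,"hand": -1},{"x": -0.199,"y": 0.34,"z": 0.85,"wx": 0,"wy": 0,"wz": 0,"hand": -1},{"x": -0.199,"y": 0.34,"z": 0.85,"wx": 0,"wy": 0,"wz": 0,"hand": -1}]'

```text
time_s: 3.58
ee_pos: [0.5923, 0.3106, 0.1634]
eef_rot: [3.14, 0.004, -3.018]
force: [0.6, -0.4, 0.2]
width: 1.001
grip_force: 0.0
```

```bash
python3 - <<'E'
from h import *
print(cur()[1],robot.get_obs()['time_s'])
plan(pose(r(7.2),0,[.591,.3123,.078]))
E
```

```text
[0.59230297 0.31058719 0.16344567] 3.575
xyz [0.007, 0.009, 0.427] w [0.0004, 0.0012, -0.0007] mm 85 deg 0.3
```

Emit:
apply_moves --series '[{"x": 0,"y": 0,"z": 0.41,"wx": 0,"wy": 0,"wz": 0,"hand": -1},{"x": 0,"y": 0,"z": 0.41,"wx": 0,"wy": 0,"wz": 0,"hand": -1},{"x": 0,"y": 0,"z": 0.41,"wx": 0,"wy": 0,"wz": 0,"hand": -1},{"x": 0,"y": 0,"z": 0.41,"wx": 0,"wy": 0,"wz": 0,"hand": -1},{"x": 0,"y": 0,"z": 0.41,"wx": 0,"wy": 0,"wz": 0,"hand": 1},{"x": 0,"y": 0,"z": 0.41,"wx": 0,"wy": 0,"wz": 0,"hand": 1},{"x": 0,"y": 0,"z": 0.41,"wx": 0,"wy": 0,"wz": 0,"hand": 1},{"x": 0,"y": 0,"z": 0.41,"wx": 0,"wy": 0,"wz": 0,"hand": 1},{"x": 0,"y": 0,"z": 0.41,"wx": 0,"wy": 0,"wz": 0,"hand": 1}]' --grip_force 50

```text
time_s: 4.7
ee_pos: [0.5922, 0.311, 0.0799]
eef_rot: [3.141, 0.002, -3.018]
force: [-1.9, -1.8, 7.5]
width: 0.673
grip_force: 54.1
```

```bash
python3 - <<'E'
from h import *
print(cur()[1],robot.get_obs()['time_s'],robot.get_obs()['width'],robot.get_obs()['grip_force'])
up=lambda p,d:(p[0],p[1]+[0,0,d])
s=seat(BS,BY,.080,.004)
plan(pose(r(7.2),0,[.591,.3123,.23]),pose(r(10),.1,[.575,.13,.23]),pose(BY,.15,[.565,-.05,.23]),up(s,.05),s)
print(s[1],s[1]-seat(BS,BY,.065,.0)[1])
E
```

```text
[0.59222731 0.31095021 0.079921  ] 4.7 0.6731058255741408 54.12635564804077
xyz [0.004, 0.008, -0.75] w [0.0002, 0.0006, -0.0006] mm 150 deg 0.2
xyz [0.194, -0.894, -0.0] w [-0.0008, -0.0318, -0.0155] mm 183 deg 6.4
xyz [0.204, -0.878, -0.021] w [-0.0021, -0.016, -0.0166] mm 180 deg 4.2
xyz [0.049, -0.359, 0.342] w [0.0, -0.0191, 0.0] mm 100 deg 3.4
xyz [0.052, -0.0, 0.245] w [0.0, 0.0, 0.0] mm 50 deg 0.0
[ 0.58168152 -0.11984452  0.11087533] [0.01348199 0.00311256 0.00703902]
```

Emit:
apply_moves --series '[{"x": 0,"y": 0,"z": -0.75,"wx": 0,"wy": 0,"wz": 0,"hand": 1},{"x": 0,"y": 0,"z": -0.75,"wx": 0,"wy": 0,"wz": 0,"hand": 1},{"x": 0,"y": 0,"z": -0.75,"wx": 0,"wy": 0,"wz": 0,"hand": 1},{"x": 0,"y": 0,"z": -0.75,"wx": 0,"wy": 0,"wz": 0,"hand": 1}]'

```text
time_s: 5.2
ee_pos: [0.5921, 0.3109, 0.2307]
eef_rot: [3.14, 0.004, -3.018]
force: [0.1, 0.0, -3.6]
width: 0.671
grip_force: 55.9
```

Emit:
apply_moves --series '[{"x": 0.194,"y": -0.894,"z": 0,"wx": -0.0008,"wy": -0.0318,"wz": -0.0155,"hand": 1},{"x": 0.194,"y": -0.894,"z": 0,"wx": -0.0008,"wy": -0.0318,"wz": -0.0155,"hand": 1},{"x": 0.194,"y": -0.894,"z": 0,"wx": -0.0008,"wy": -0.0318,"wz": -0.0155,"hand": 1},{"x": 0.194,"y": -0.894,"z": 0,"wx": -0.0008,"wy": -0.0318,"wz": -0.0155,"hand": 1}]'

```text
time_s: 5.7
ee_pos: [0.5746, 0.1252, 0.2263]
eef_rot: [-3.141, 0.098, -2.973]
force: [-0.1, 1.0, -1.1]
width: 0.668
grip_force: 55.7
```

Emit:
apply_moves --series '[{"x": 0.204,"y": -0.878,"z": -0.021,"wx": -0.0021,"wy": -0.016,"wz": -0.0166,"hand": 1},{"x": 0.204,"y": -0.878,"z": -0.021,"wx": -0.0021,"wy": -0.016,"wz": -0.0166,"hand": 1},{"x": 0.204,"y": -0.878,"z": -0.021,"wx": -0.0021,"wy": -0.016,"wz": -0.0166,"hand": 1},{"x": 0.204,"y": -0.878,"z": -0.021,"wx": -0.0021,"wy": -0.016,"wz": -0.0166,"hand": 1},{"x": 0.204,"y": -0.878,"z": -0.021,"wx": -0.0021,"wy": -0.016,"wz": -0.0166,"hand": 1}]'

```text
time_s: 6.32
ee_pos: [0.5649, -0.0511, 0.2271]
eef_rot: [3.14, 0.149, -2.917]
force: [1.5, 0.8, -1.3]
width: 0.671
grip_force: 55.8
```

```bash
python3 - <<'E'
from h import *
o=robot.get_obs();print(o['ee_pos'],o['joint_pos'],o['time_s'],o['width'])
up=lambda p,d:(p[0],p[1]+[0,0,d])
s=seat(BS,BY,.080,.004)
plan(up(s,.05),s)
E
```

```text
[ 0.56490984 -0.05107519  0.22705157] [-0.15665898 -0.15539924  1.83783813  0.05795215  1.32191201 -1.96251735] 6.325 0.6706419663101449
xyz [0.044, -0.354, 0.328] w [0.0002, -0.0195, -0.0007] mm 97 deg 3.5
xyz [0.052, -0.0, 0.244] w [0.0, -0.0, -0.0] mm 50 deg 0.0
```

Emit:
apply_moves --series '[{"x": 0.044,"y": -0.354,"z": 0.328,"wx": 0.0002,"wy": -0.0195,"wz": -0.0007,"hand": 1},{"x": 0.044,"y": -0.354,"z": 0.328,"wx": 0.0002,"wy": -0.0195,"wz": -0.0007,"hand": 1},{"x": 0.044,"y": -0.354,"z": 0.328,"wx": 0.0002,"wy": -0.0195,"wz": -0.0007,"hand": 1},{"x": 0.044,"y": -0.354,"z": 0.328,"wx": 0.0002,"wy": -0.0195,"wz": -0.0007,"hand": 1},{"x": 0.044,"y": -0.354,"z": 0.328,"wx": 0.0002,"wy": -0.0195,"wz": -0.0007,"hand": 1}]'

```text
time_s: 6.95
ee_pos: [0.5823, -0.1192, 0.1632]
eef_rot: [-3.14, 0.213, -2.913]
force: [0.3, -0.9, -2.1]
width: 0.668
grip_force: 55.8
```

```bash
python3 - <<'E'
from h import *
s=seat(BS,BY,.080,.004)
for i in range(3): robot.read_camera('side');print(cur()[1],cur()[0].as_euler('xyz'))
print(s[1]+[0,0,.05],s[0].as_euler('xyz'))
plan(s,seat(BS,BY,.08,.001))
E
```

```text
[ 0.58226529 -0.11935519  0.16319295] [-3.14012837  0.21272118 -2.91294973]
[ 0.58216249 -0.11954968  0.1630583 ] [-3.14012386  0.21251234 -2.91311492]
[ 0.58209301 -0.1197133   0.16292801] [-3.14021152  0.21235635 -2.91339848]
[ 0.58168152 -0.11984452  0.16087533] [-3.14159265  0.21       -2.91469985]
xyz [0.057, 0.0, 0.254] w [-0.0004, 0.0008, 0.0004] mm 52 deg 0.2
xyz [-0.0, 0.0, 0.015] w [0.0, -0.0, 0.0] mm 3 deg 0.0
```

Emit:
apply_moves --series '[{"x": 0.027,"y": 0,"z": 0.125,"wx": 0,"wy": 0,"wz": 0,"hand": 1},{"x": 0.054,"y": 0,"z": 0.25,"wx": 0,"wy": 0,"wz": 0,"hand": 1},{"x": 0.054,"y": 0,"z": 0.25,"wx": 0,"wy": 0,"wz": 0,"hand": 1},{"x": 0.054,"y": 0,"z": 0.25,"wx": 0,"wy": 0,"wz": 0,"hand": 1},{"x": 0.054,"y": 0,"z": 0.255,"wx": 0,"wy": 0,"wz": 0,"hand": 1},{"x": 0.054,"y": 0,"z": 0.26,"wx": 0,"wy": 0,"wz": 0,"hand": 1}]'

```text
time_s: 7.85
ee_pos: [0.5824, -0.1203, 0.1096]
eef_rot: [-3.14, 0.212, -2.914]
force: [0.2, -0.9, -2.7]
width: 0.668
grip_force: 56.7
```

```bash
cat >> h.py <<'E'
def incr(S,Y):   # pack's measured place in cradle coords (mm), rel. orientation
    o=robot.get_obs();R,_=pose(Y,.21,[0,0,0]);M=R.as_matrix()*[-1,1,-1]
    d=M.T@(o['ee_pos']-S)*1000-[0,0,H*1000]
    print('cradle xyz mm',d.round(1),'rot deg',np.degrees((R.inv()*cur()[0]).as_rotvec()).round(2),'F cradle',(M.T@o['force']).round(1),'t',o['time_s'],'w',round(o['width'],3),'g',round(o['grip_force'],1))
E
python3 -c "
from h import *
incr(BS,BY)"
```

```text
cradle xyz mm [80.3 -0.6  2.6] rot deg [ 0.07 -0.12 -0.03] F cradle [-0.5 -0.9 -2.6] t 7.85 w 0.668 g 56.7
```

Emit:
apply_moves --series '[{"x": 0,"y": 0,"z": 0.007,"wx": 0,"wy": 0,"wz": 0,"hand": 1},{"x": 0,"y": 0,"z": 0.014,"wx": 0,"wy": 0,"wz": 0,"hand": 1},{"x": 0,"y": 0,"z": 0.014,"wx": 0,"wy": 0,"wz": 0,"hand": 1},{"x": 0,"y": 0,"z": 0.014,"wx": 0,"wy": 0,"wz": 0,"hand": 1}]'

```text
time_s: 8.35
ee_pos: [0.5827, -0.1203, 0.1082]
eef_rot: [-3.141, 0.211, -2.914]
force: [-20.1, 0.9, 23.1]
width: 0.67
grip_force: 60.2
```

```bash
python3 -c "
from h import *
incr(BS,BY)"
```

```text
cradle xyz mm [80.3 -0.6  1.2] rot deg [ 0.05 -0.07 -0.04] F cradle [-14.1   5.4  26.6] t 8.35 w 0.67 g 60.2
```

Emit:
apply_moves --series '[{"x": 0.02,"y": 0.002,"z": -0.004,"wx": 0,"wy": 0,"wz": 0,"hand": 1},{"x": 0.04,"y": 0.003,"z": -0.004,"wx": 0,"wy": 0,"wz": 0,"hand": 1},{"x": 0.06,"y": 0.003,"z": -0.004,"wx": 0,"wy": 0,"wz": 0,"hand": 1},{"x": 0.066,"y": 0.003,"z": -0.004,"wx": 0,"wy": 0,"wz": 0,"hand": 1},{"x": 0.066,"y": 0.003,"z": -0.004,"wx": 0,"wy": 0,"wz": 0,"hand": 1}]'

```text
time_s: 8.98
ee_pos: [0.5706, -0.1228, 0.1056]
eef_rot: [-3.14, 0.214, -2.914]
force: [0.1, -0.9, 7.9]
width: 0.673
grip_force: 57.8
```

```bash
python3 -c "
from h import *
incr(BS,BY)"
```

```text
cradle xyz mm [67.7 -0.3  1.2] rot deg [ 0.11 -0.2  -0.02] F cradle [ 1.6 -0.9  7.7] t 8.975 w 0.673 g 57.8
```

Emit:
apply_moves --series '[{"x": 0.008,"y": 0.001,"z": 0,"wx": 0,"wy": 0,"wz": 0,"hand": 1},{"x": 0.014,"y": 0.001,"z": 0,"wx": 0,"wy": 0,"wz": 0,"hand": 1},{"x": 0.014,"y": 0.001,"z": 0,"wx": 0,"wy": 0,"wz": 0,"hand": 1},{"x": 0.014,"y": 0.001,"z": 0,"wx": 0,"wy": 0,"wz": 0,"hand": 1}]'

```text
time_s: 9.48
ee_pos: [0.5691, -0.1229, 0.1057]
eef_rot: [-3.139, 0.217, -2.914]
force: [15.1, 4.0, 2.5]
width: 0.67
grip_force: 56.8
```

```bash
python3 -c "
from h import *
incr(BS,BY)"
```

```text
cradle xyz mm [66.3 -0.1  1.6] rot deg [ 0.14 -0.4  -0.04] F cradle [15.8  0.5 -0.8] t 9.475 w 0.67 g 56.8
```

Emit:
apply_moves --series '[{"x": 0.004,"y": 0,"z": 0.004,"wx": 0,"wy": 0,"wz": 0,"hand": 1},{"x": 0.006,"y": 0,"z": 0.006,"wx": 0,"wy": 0,"wz": 0,"hand": 1},{"x": 0.006,"y": 0,"z": 0.006,"wx": 0,"wy": 0,"wz": 0,"hand": 1}]'

```text
time_s: 9.85
ee_pos: [0.569, -0.1229, 0.1054]
eef_rot: [-3.139, 0.219, -2.914]
force: [15.7, 7.6, 11.9]
width: 0.671
grip_force: 57.9
```

```bash
python3 -c "
from h import *
incr(BS,BY)"
```

```text
cradle xyz mm [66.1 -0.1  1.4] rot deg [ 0.16 -0.54 -0.04] F cradle [19.1  3.9  8.1] t 9.85 w 0.671 g 57.9
```

Emit:
apply_moves --series '[{"x": 0.006,"y": 0,"z": 0.006,"wx": 0,"wy": 0,"wz": 0,"hand": -1},{"x": 0.006,"y": 0,"z": 0.006,"wx": 0,"wy": 0,"wz": 0,"hand": -1},{"x": 0.006,"y": 0,"z": 0.006,"wx": 0,"wy": 0,"wz": 0,"hand": -1},{"x": 0.006,"y": 0,"z": -0.2,"wx": 0,"wy": 0,"wz": 0,"hand": -1},{"x": 0.006,"y": 0,"z": -0.5,"wx": 0,"wy": 0,"wz": 0,"hand": -1},{"x": 0.006,"y": 0,"z": -0.8,"wx": 0,"wy": 0,"wz": 0,"hand": -1},{"x": 0.006,"y": 0,"z": -0.8,"wx": 0,"wy": 0,"wz": 0,"hand": -1}]'

```text
time_s: 10.72
ee_pos: [0.5329, -0.1314, 0.2639]
eef_rot: [-3.136, 0.218, -2.914]
force: [-0.3, 0.2, 0.2]
width: 0.999
grip_force: 0.0
```

```bash
python3 - <<'E'
from h import *
im,C=shot('wrist','w3');s,D=shot('side','s3')
a=cv2.resize(im,(400,300));b=cv2.resize(s[200:320,255:415],(400,300),interpolation=cv2.INTER_CUBIC)
cv2.imwrite('pics/v3.png',np.hstack([a,b])[:,:,::-1])
incr(BS,BY)
plan(pose(r(0),0,[.52,-.2,.25]),pose(r(-8.7),0,[.396,-.327,.16]),pose(r(-8.7),0,[.396,-.327,.078]))
E
```

```text
cradle xyz mm [ 61.4   0.3 159.1] rot deg [ 0.08 -0.12 -0.01] F cradle [-1.1  0.4  0.4] t 10.825 w 0.996 g 0.0
xyz [0.144, -0.322, 0.014] w [0.0072, 0.0673, 0.072] mm 71 deg 17.8
xyz [0.62, -0.635, 0.45] w [0.0, -0.0, 0.0483] mm 199 deg 8.7
xyz [-0.0, -0.0, 0.41] w [0.0, -0.0, -0.0] mm 82 deg 0.0
```

View pics/v3.png

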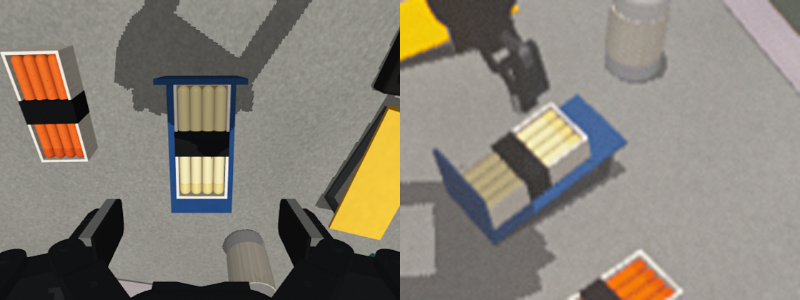

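White is seated against the stop and looks centred in the left half of the picture. Now the green pack.

Emit:
apply_moves --series '[{"x": 0.144,"y": -0.322,"z": 0.014,"wx": 0.0072,"wy": 0.0673,"wz": 0.072,"hand": -1},{"x": 0.144,"y": -0.322,"z": 0.014,"wx": 0.0072,"wy": 0.0673,"wz": 0.072,"hand": -1},{"x": 0.144,"y": -0.322,"z": 0.014,"wx": 0.0072,"wy": 0.0673,"wz": 0.072,"hand": -1}]'

```text
time_s: 11.2
ee_pos: [0.5203, -0.2, 0.2476]
eef_rot: [3.14, -0.004, -3.141]
force: [-0.2, 0.8, -0.3]
width: 0.999
grip_force: 0.0
```

Emit:
apply_moves --series '[{"x": 0.62,"y": -0.635,"z": 0.35,"wx": 0,"wy": 0,"wz": 0.0483,"hand": -1},{"x": 0.62,"y": -0.635,"z": 0.35,"wx": 0,"wy": 0,"wz": 0.0483,"hand": -1},{"x": 0.62,"y": -0.635,"z": 0.35,"wx": 0,"wy": 0,"wz": 0.0483,"hand": -1},{"x": 0.62,"y": -0.635,"z": 0.35,"wx": 0,"wy": 0,"wz": 0.0483,"hand": -1},{"x": 0.62,"y": -0.635,"z": 0.35,"wx": 0,"wy": 0,"wz": 0.0483,"hand": -1},{"x": 0.62,"y": -0.635,"z": 0.35,"wx": 0,"wy": 0,"wz": 0.0483,"hand": -1}]'

```text
time_s: 11.95
ee_pos: [0.397, -0.326, 0.1803]
eef_rot: [3.141, 0.0, 2.992]
force: [0.2, 0.7, -0.0]
width: 0.998
grip_force: 0.0
```

```bash
python3 - <<'E'
from h import *
o=robot.get_obs();print(o['ee_pos'],o['joint_pos'])
im,C=shot('wrist','w4')
m=cv2.morphologyEx(mask(im,'green'),cv2.MORPH_OPEN,np.ones((3,3)));print((m>0).sum(),rect(C,m))
plan(pose(r(-8.7),0,[.396,-.327,.078]))
E
```

```text
[ 0.39702585 -0.3259526   0.18028784] [-7.37189869e-01 -1.79940397e-01  1.93300899e+00  2.92052523e-04
  1.38827341e+00 -2.15875958e+00]
11138 (array([ 395.6, -327.6]), array([120.7,  49.3]), -8.7)
xyz [0.005, -0.006, 0.512] w [0.0, 0.0001, 0.0008] mm 102 deg 0.1
```

Wrist view agrees: (395.6, -327.6), -8.7°.

Emit:
apply_moves --series '[{"x": 0.004,"y": -0.003,"z": 0.26,"wx": 0,"wy": 0,"wz": 0,"hand": -1},{"x": 0.004,"y": -0.003,"z": 0.512,"wx": 0,"wy": 0,"wz": 0,"hand": -1},{"x": 0.004,"y": -0.003,"z": 0.512,"wx": 0,"wy": 0,"wz": 0,"hand": -1},{"x": 0.004,"y": -0.003,"z": 0.512,"wx": 0,"wy": 0,"wz": 0,"hand": -1},{"x": 0.004,"y": -0.003,"z": 0.512,"wx": 0,"wy": 0,"wz": 0,"hand": -1},{"x": 0.004,"y": -0.003,"z": 0.512,"wx": 0,"wy": 0,"wz": 0,"hand": 1},{"x": 0.004,"y": -0.003,"z": 0.512,"wx": 0,"wy": 0,"wz": 0,"hand": 1},{"x": 0.004,"y": -0.003,"z": 0.512,"wx": 0,"wy": 0,"wz": 0,"hand": 1},{"x": 0.004,"y": -0.003,"z": 0.512,"wx": 0,"wy": 0,"wz": 0,"hand": 1},{"x": 0.004,"y": -0.003,"z": 0.512,"wx": 0,"wy": 0,"wz": 0,"hand": 1}]'

```text
time_s: 13.25
ee_pos: [0.3954, -0.3275, 0.0786]
eef_rot: [-3.141, 0.0, 2.99]
force: [-1.1, 2.6, 8.8]
width: 0.676
grip_force: 53.3
```

```bash
python3 - <<'E'
from h import *
o=robot.get_obs();print(o['ee_pos'],o['width'])
up=lambda p,d:(p[0],p[1]+[0,0,d])
s=seat(BS,BY,.083,.040)
plan(pose(r(-8.7),0,[.396,-.327,.23]),pose(r(0),.10,[.52,-.2,.25]),up(s,.05),s)
E
```

```text
[ 0.39540707 -0.32752435  0.07860579] 0.6757352001842124
xyz [-0.003, 0.003, -0.757] w [-0.0001, 0.0001, 0.0001] mm 151 deg 0.0
xyz [-0.516, 0.721, -0.1] w [-0.0024, -0.0318, -0.0483] mm 179 deg 10.4
xyz [-0.259, 0.396, 0.294] w [-0.0112, -0.0349, -0.0714] mm 111 deg 14.4
xyz [0.053, -0.0, 0.244] w [-0.0, 0.0, -0.0] mm 50 deg 0.0
```

Emit:
apply_moves --series '[{"x": 0,"y": 0,"z": -0.757,"wx": 0,"wy": 0,"wz": 0,"hand": 1},{"x": 0,"y": 0,"z": -0.757,"wx": 0,"wy": 0,"wz": 0,"hand": 1},{"x": 0,"y": 0,"z": -0.757,"wx": 0,"wy": 0,"wz": 0,"hand": 1},{"x": 0,"y": 0,"z": -0.757,"wx": 0,"wy": 0,"wz": 0,"hand": 1}]'

```text
time_s: 13.75
ee_pos: [0.3955, -0.3276, 0.231]
eef_rot: [-3.14, 0.002, 2.99]
force: [-0.0, -0.3, -2.3]
width: 0.673
grip_force: 55.8
```

Emit:
apply_moves --series '[{"x": -0.516,"y": 0.721,"z": -0.1,"wx": -0.0024,"wy": -0.0318,"wz": -0.0483,"hand": 1},{"x": -0.516,"y": 0.721,"z": -0.1,"wx": -0.0024,"wy": -0.0318,"wz": -0.0483,"hand": 1},{"x": -0.516,"y": 0.721,"z": -0.1,"wx": -0.0024,"wy": -0.0318,"wz": -0.0483,"hand": 1},{"x": -0.516,"y": 0.721,"z": -0.1,"wx": -0.0024,"wy": -0.0318,"wz": -0.0483,"hand": 1},{"x": -0.516,"y": 0.721,"z": -0.1,"wx": -0.0024,"wy": -0.0318,"wz": -0.0483,"hand": 1}]'

```text
time_s: 14.38
ee_pos: [0.5186, -0.2002, 0.247]
eef_rot: [3.14, 0.097, -3.141]
force: [-0.8, -0.1, -2.9]
width: 0.671
grip_force: 55.7
```

Emit:
apply_moves --series '[{"x": -0.259,"y": 0.396,"z": 0.15,"wx": -0.0112,"wy": -0.0349,"wz": -0.0714,"hand": 1},{"x": -0.259,"y": 0.396,"z": 0.15,"wx": -0.0112,"wy": -0.0349,"wz": -0.0714,"hand": 1},{"x": -0.259,"y": 0.396,"z": 0.294,"wx": -0.0112,"wy": -0.0349,"wz": -0.0714,"hand": 1},{"x": -0.259,"y": 0.396,"z": 0.294,"wx": -0.0112,"wy": -0.0349,"wz": -0.0714,"hand": 1},{"x": -0.259,"y": 0.396,"z": 0.294,"wx": -0.0112,"wy": -0.0349,"wz": -0.0714,"hand": 1}]'

```text
time_s: 15.0
ee_pos: [0.576, -0.1221, 0.1961]
eef_rot: [3.141, 0.21, -2.916]
force: [-0.8, 0.5, -2.8]
width: 0.668
grip_force: 55.5
```

```bash
python3 - <<'E'
from h import *
incr(BS,BY);plan(seat(BS,BY,.083,.040))
E
```

```text
cradle xyz mm [91.9 -0.9 88.6] rot deg [-0.01  0.03  0.07] F cradle [-1.3  0.6 -2.6] t 15.0 w 0.668 g 55.5
xyz [0.044, 0.004, 0.243] w [0.0001, -0.0002, -0.0004] mm 49 deg 0.1
```

Emit:
apply_moves --series '[{"x": 0.022,"y": 0.004,"z": 0.12,"wx": 0,"wy": 0,"wz": 0,"hand": 1},{"x": 0.044,"y": 0.004,"z": 0.235,"wx": 0,"wy": 0,"wz": 0,"hand": 1},{"x": 0.044,"y": 0.004,"z": 0.235,"wx": 0,"wy": 0,"wz": 0,"hand": 1},{"x": 0.044,"y": 0.004,"z": 0.242,"wx": 0,"wy": 0,"wz": 0,"hand": 1},{"x": 0.044,"y": 0.004,"z": 0.25,"wx": 0,"wy": 0,"wz": 0,"hand": 1},{"x": 0.044,"y": 0.004,"z": 0.25,"wx": 0,"wy": 0,"wz": 0,"hand": 1}]'

```text
time_s: 15.75
ee_pos: [0.5781, -0.12, 0.1454]
eef_rot: [3.141, 0.21, -2.914]
force: [0.0, -0.4, -2.0]
width: 0.67
grip_force: 55.6
```

```bash
python3 - <<'E'
from h import *
incr(BS,BY)
E
```

```text
cradle xyz mm [83.7  0.7 38.5] rot deg [-0.02 -0.01 -0.02] F cradle [-0.5 -0.4 -2. ] t 15.75 w 0.67 g 55.6
```

Down about 1 mm more, then slide.

Emit:
apply_moves --series '[{"x": 0,"y": -0.002,"z": 0.004,"wx": 0,"wy": 0,"wz": 0,"hand": 1},{"x": 0,"y": -0.003,"z": 0.006,"wx": 0,"wy": 0,"wz": 0,"hand": 1},{"x": 0.02,"y": -0.003,"z": 0.006,"wx": 0,"wy": 0,"wz": 0,"hand": 1},{"x": 0.04,"y": -0.003,"z": 0.006,"wx": 0,"wy": 0,"wz": 0,"hand": 1},{"x": 0.06,"y": -0.003,"z": 0.006,"wx": 0,"wy": 0,"wz": 0,"hand": 1},{"x": 0.075,"y": -0.003,"z": 0.006,"wx": 0,"wy": 0,"wz": 0,"hand": 1},{"x": 0.075,"y": -0.003,"z": 0.006,"wx": 0,"wy": 0,"wz": 0,"hand": 1}]'

```text
time_s: 16.62
ee_pos: [0.5638, -0.1238, 0.1405]
eef_rot: [3.141, 0.21, -2.915]
force: [0.5, 0.4, -1.3]
width: 0.669
grip_force: 55.6
```

```bash
python3 - <<'E'
from h import *
incr(BS,BY)
E
```

```text
cradle xyz mm [68.3  0.2 36.8] rot deg [-0.03  0.03 -0.  ] F cradle [ 0.3  0.3 -1.4] t 16.625 w 0.669 g 55.6
```

Emit:
apply_moves --series '[{"x": 0,"y": 0,"z": 0.004,"wx": 0,"wy": 0,"wz": 0,"hand": 1},{"x": 0.003,"y": 0,"z": 0.006,"wx": 0,"wy": 0,"wz": 0,"hand": 1},{"x": 0.008,"y": 0,"z": 0.006,"wx": 0,"wy": 0,"wz": 0,"hand": 1},{"x": 0.014,"y": 0,"z": 0.006,"wx": 0,"wy": 0,"wz": 0,"hand": 1},{"x": 0.014,"y": 0,"z": 0.006,"wx": 0,"wy": 0,"wz": 0,"hand": 1}]'

```text
time_s: 17.25
ee_pos: [0.5622, -0.1244, 0.1397]
eef_rot: [-3.141, 0.211, -2.914]
force: [1.6, 1.0, 5.3]
width: 0.664
grip_force: 56.5
```

```bash
python3 - <<'E'
from h import *
incr(BS,BY)
E
```

```text
cradle xyz mm [66.4 -0.  36.4] rot deg [ 0.01 -0.08 -0.02] F cradle [2.9 0.6 4.8] t 17.25 w 0.664 g 56.5
```

Emit:
apply_moves --series '[{"x": 0.004,"y": 0,"z": 0.002,"wx": 0,"wy": 0,"wz": 0,"hand": 1},{"x": 0.008,"y": 0,"z": 0.002,"wx": 0,"wy": 0,"wz": 0,"hand": 1},{"x": 0.01,"y": 0,"z": 0.002,"wx": 0,"wy": 0,"wz": 0,"hand": 1},{"x": 0.01,"y": 0,"z": 0.002,"wx": 0,"wy": 0,"wz": 0,"hand": 1}]'

```text
time_s: 17.75
ee_pos: [0.5607, -0.1248, 0.1393]
eef_rot: [-3.141, 0.212, -2.914]
force: [2.1, 1.3, 8.8]
width: 0.665
grip_force: 56.8
```

```bash
python3 - <<'E'
from h import *
incr(BS,BY)
E
```

```text
cradle xyz mm [64.8 -0.1 36.3] rot deg [ 0.03 -0.13 -0.03] F cradle [4.1 0.8 8.1] t 17.75 w 0.665 g 56.8
```

Emit:
apply_moves --series '[{"x": 0.005,"y": 0,"z": 0,"wx": 0,"wy": 0,"wz": 0,"hand": 1},{"x": 0.01,"y": 0,"z": 0,"wx": 0,"wy": 0,"wz": 0,"hand": 1},{"x": 0.01,"y": 0,"z": 0,"wx": 0,"wy": 0,"wz": 0,"hand": 1},{"x": 0.01,"y": 0,"z": 0,"wx": 0,"wy": 0,"wz": 0,"hand": 1}]'

```text
time_s: 18.25
ee_pos: [0.5599, -0.1249, 0.1395]
eef_rot: [-3.14, 0.216, -2.914]
force: [18.2, 4.7, 3.4]
width: 0.668
grip_force: 55.6
```

```bash
python3 - <<'E'
from h import *
incr(BS,BY)
E
```

```text
cradle xyz mm [64.1 -0.  36.6] rot deg [ 0.06 -0.33 -0.05] F cradle [19.   0.5 -0.5] t 18.25 w 0.668 g 55.6
```

Emit:
apply_moves --series '[{"x": 0.002,"y": 0,"z": 0.006,"wx": 0,"wy": 0,"wz": 0,"hand": 1},{"x": 0.002,"y": 0,"z": 0.006,"wx": 0,"wy": 0,"wz": 0,"hand": 1},{"x": 0.002,"y": 0,"z": 0.006,"wx": 0,"wy": 0,"wz": 0,"hand": -1},{"x": 0.002,"y": 0,"z": 0.006,"wx": 0,"wy": 0,"wz": 0,"hand": -1},{"x": 0.002,"y": 0,"z": 0.006,"wx": 0,"wy": 0,"wz": 0,"hand": -1},{"x": 0.002,"y": 0,"z": -0.2,"wx": 0,"wy": 0,"wz": 0,"hand": -1},{"x": 0.002,"y": 0,"z": -0.5,"wx": 0,"wy": 0,"wz": 0,"hand": -1},{"x": 0.002,"y": 0,"z": -0.7,"wx": 0,"wy": 0,"wz": 0,"hand": -1},{"x": 0.002,"y": 0,"z": -0.7,"wx": 0,"wy": 0,"wz": 0,"hand": -1}]'

```text
time_s: 19.38
ee_pos: [0.5294, -0.1323, 0.2779]
eef_rot: [-3.139, 0.214, -2.914]
force: [-0.0, -0.3, 0.4]
width: 1.001
grip_force: 0.0
```

```bash
python3 - <<'E'
from h import *
im,C=shot('wrist','w5');s,D=shot('side','s5')
a=cv2.resize(im,(400,300));b=cv2.resize(s[200:320,255:415],(400,300),interpolation=cv2.INTER_CUBIC)
cv2.imwrite('pics/v5.png',np.hstack([a,b])[:,:,::-1])
incr(BS,BY)
c=lambda z:pose(r(14.4),0,[.5913,-.293,z])
plan(c(.18),c(.078))
E
```

```text
cradle xyz mm [6.110e+01 1.000e-01 1.746e+02] rot deg [-0.04  0.04  0.  ] F cradle [-0.1  1.  -0.3] t 19.475 w 0.998 g 0.0
xyz [-0.022, -0.855, 0.484] w [-0.0006, 0.0666, -0.0077] mm 197 deg 12.1
xyz [-0.0, -0.0, 0.51] w [0.0, 0.0, -0.0] mm 102 deg 0.0
```

View pics/v5.png

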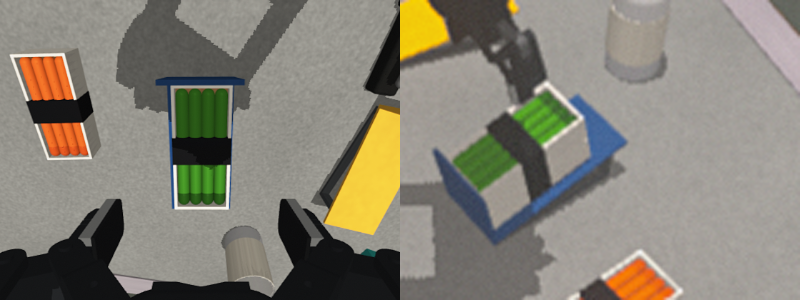

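The blue bundle is stacked and flush: green on white, aligned in both halves of the picture. Now the carrots.

Emit:
apply_moves --series '[{"x": -0.022,"y": -0.4,"z": 0.1,"wx": 0,"wy": 0.0666,"wz": -0.0077,"hand": -1},{"x": -0.022,"y": -0.855,"z": 0.3,"wx": 0,"wy": 0.0666,"wz": -0.0077,"hand": -1},{"x": -0.022,"y": -0.855,"z": 0.484,"wx": 0,"wy": 0.0666,"wz": -0.0077,"hand": -1},{"x": -0.022,"y": -0.855,"z": 0.484,"wx": 0,"wy": 0.0666,"wz": -0.0077,"hand": -1},{"x": -0.022,"y": -0.855,"z": 0.484,"wx": 0,"wy": 0.0666,"wz": -0.0077,"hand": -1},{"x": -0.022,"y": -0.855,"z": 0.484,"wx": 0,"wy": 0.0666,"wz": -0.0077,"hand": -1}]'

```text
time_s: 20.23
ee_pos: [0.5915, -0.2921, 0.1817]
eef_rot: [-3.139, 0.001, -2.89]
force: [-0.1, -0.2, 0.8]
width: 1.0
grip_force: 0.0
```

```bash
python3 - <<'E'
from h import *
im,C=shot('wrist','w6')
m=mask(im,'carrot');m[:, :120]=0;m[:,440:]=0
m=cv2.morphologyEx(m,cv2.MORPH_OPEN,np.ones((3,3)));print((m>0).sum(),rect(C,m),cur()[1])
plan(pose(r(14.4),0,[.5913,-.293,.078]))
E
```

```text
10113 (array([ 589.7, -293.7]), array([119.1,  49.1]), 14.4) [ 0.59160425 -0.29208617  0.1820958 ]
xyz [0.004, -0.002, 0.52] w [-0.001, 0.0006, 0.0002] mm 104 deg 0.2
```

Emit:
apply_moves --series '[{"x": 0.007,"y": -0.004,"z": 0.26,"wx": 0,"wy": 0,"wz": 0,"hand": -1},{"x": 0.007,"y": -0.004,"z": 0.515,"wx": 0,"wy": 0,"wz": 0,"hand": -1},{"x": 0.007,"y": -0.004,"z": 0.515,"wx": 0,"wy": 0,"wz": 0,"hand": -1},{"x": 0.007,"y": -0.004,"z": 0.515,"wx": 0,"wy": 0,"wz": 0,"hand": -1},{"x": 0.007,"y": -0.004,"z": 0.515,"wx": 0,"wy": 0,"wz": 0,"hand": -1},{"x": 0.007,"y": -0.004,"z": 0.515,"wx": 0,"wy": 0,"wz": 0,"hand": 1},{"x": 0.007,"y": -0.004,"z": 0.515,"wx": 0,"wy": 0,"wz": 0,"hand": 1},{"x": 0.007,"y": -0.004,"z": 0.515,"wx": 0,"wy": 0,"wz": 0,"hand": 1},{"x": 0.007,"y": -0.004,"z": 0.515,"wx": 0,"wy": 0,"wz": 0,"hand": 1},{"x": 0.007,"y": -0.004,"z": 0.515,"wx": 0,"wy": 0,"wz": 0,"hand": 1}]'

```text
time_s: 21.52
ee_pos: [0.5907, -0.2944, 0.0787]
eef_rot: [-3.139, 0.001, -2.89]
force: [-2.4, 2.4, 8.1]
width: 0.67
grip_force: 54.1
```

```bash
python3 - <<'E'
from h import *
o=robot.get_obs();print(o['ee_pos'],o['width'],o['force'])
up=lambda p,d:(p[0],p[1]+[0,0,d])
s=seat(YS,YY,.083,.004)
plan(pose(r(14.4),0,[.5905,-.293,.27]),pose(r(10),.08,[.57,-.11,.29]),pose(r(2),.15,[.56,.06,.26]),up(s,.06),s)
E
```

```text
[ 0.59070515 -0.29441289  0.07867012] 0.6699008696581534 [-2.44578634  2.44335962  8.12310002]
xyz [-0.002, 0.004, -0.957] w [-0.0009, 0.0004, -0.0] mm 191 deg 0.2
xyz [-0.128, 0.912, -0.1] w [0.001, -0.0255, 0.0244] mm 185 deg 6.4
xyz [-0.086, 0.846, 0.158] w [0.0051, -0.0222, 0.0442] mm 173 deg 9.0
xyz [-0.012, 0.337, 0.449] w [0.0048, -0.0191, 0.0262] mm 112 deg 5.9
xyz [0.063, 0.0, 0.293] w [-0.0, -0.0, -0.0] mm 60 deg 0.0
```

Emit:
apply_moves --series '[{"x": 0,"y": 0,"z": -0.957,"wx": 0,"wy": 0,"wz": 0,"hand": 1},{"x": 0,"y": 0,"z": -0.957,"wx": 0,"wy": 0,"wz": 0,"hand": 1},{"x": 0,"y": 0,"z": -0.957,"wx": 0,"wy": 0,"wz": 0,"hand": 1},{"x": 0,"y": 0,"z": -0.957,"wx": 0,"wy": 0,"wz": 0,"hand": 1},{"x": 0,"y": 0,"z": -0.957,"wx": 0,"wy": 0,"wz": 0,"hand": 1}]'

```text
time_s: 22.15
ee_pos: [0.59, -0.2938, 0.2682]
eef_rot: [-3.14, -0.0, -2.89]
force: [-0.3, 0.0, -3.7]
width: 0.67
grip_force: 55.7
```

Emit:
apply_moves --series '[{"x": -0.128,"y": 0.912,"z": -0.1,"wx": 0.001,"wy": -0.0255,"wz": 0.0244,"hand": 1},{"x": -0.128,"y": 0.912,"z": -0.1,"wx": 0.001,"wy": -0.0255,"wz": 0.0244,"hand": 1},{"x": -0.128,"y": 0.912,"z": -0.1,"wx": 0.001,"wy": -0.0255,"wz": 0.0244,"hand": 1},{"x": -0.128,"y": 0.912,"z": -0.1,"wx": 0.001,"wy": -0.0255,"wz": 0.0244,"hand": 1}]'

```text
time_s: 22.65
ee_pos: [0.569, -0.1075, 0.287]
eef_rot: [-3.141, 0.079, -2.963]
force: [-0.3, -0.3, -2.1]
width: 0.668
grip_force: 55.6
```

Emit:
apply_moves --series '[{"x": -0.086,"y": 0.846,"z": 0.158,"wx": 0.0051,"wy": -0.0222,"wz": 0.0442,"hand": 1},{"x": -0.086,"y": 0.846,"z": 0.158,"wx": 0.0051,"wy": -0.0222,"wz": 0.0442,"hand": 1},{"x": -0.086,"y": 0.846,"z": 0.158,"wx": 0.0051,"wy": -0.0222,"wz": 0.0442,"hand": 1},{"x": -0.086,"y": 0.846,"z": 0.158,"wx": 0.0051,"wy": -0.0222,"wz": 0.0442,"hand": 1}]'

```text
time_s: 23.15
ee_pos: [0.559, 0.0612, 0.2551]
eef_rot: [-3.14, 0.147, -3.104]
force: [-0.5, -0.3, -2.2]
width: 0.669
grip_force: 55.6
```

Emit:
apply_moves --series '[{"x": -0.012,"y": 0.337,"z": 0.25,"wx": 0.0048,"wy": -0.0191,"wz": 0.0262,"hand": 1},{"x": -0.012,"y": 0.337,"z": 0.449,"wx": 0.0048,"wy": -0.0191,"wz": 0.0262,"hand": 1},{"x": -0.012,"y": 0.337,"z": 0.449,"wx": 0.0048,"wy": -0.0191,"wz": 0.0262,"hand": 1},{"x": -0.012,"y": 0.337,"z": 0.449,"wx": 0.0048,"wy": -0.0191,"wz": 0.0262,"hand": 1},{"x": -0.012,"y": 0.337,"z": 0.449,"wx": 0.0048,"wy": -0.0191,"wz": 0.0262,"hand": 1}]'

```text
time_s: 23.78
ee_pos: [0.5739, 0.126, 0.1713]
eef_rot: [-3.14, 0.213, 3.092]
force: [0.1, -0.6, -1.5]
width: 0.67
grip_force: 55.6
```

```bash
python3 - <<'E'
from h import *
incr(YS,YY);plan(seat(YS,YY,.083,.003))
E
```

```text
cradle xyz mm [96.  -2.  62.4] rot deg [ 0.1  -0.18  0.05] F cradle [-0.2 -0.6 -1.5] t 23.775 w 0.67 g 55.6
xyz [0.066, 0.01, 0.297] w [-0.0006, 0.001, -0.0003] mm 61 deg 0.2
```

Emit:
apply_moves --series '[{"x": 0.033,"y": 0.009,"z": 0.15,"wx": 0,"wy": 0,"wz": 0,"hand": 1},{"x": 0.066,"y": 0.009,"z": 0.29,"wx": 0,"wy": 0.001,"wz": 0,"hand": 1},{"x": 0.066,"y": 0.009,"z": 0.297,"wx": 0,"wy": 0.001,"wz": 0,"hand": 1},{"x": 0.066,"y": 0.009,"z": 0.301,"wx": 0,"wy": 0.001,"wz": 0,"hand": 1},{"x": 0.066,"y": 0.009,"z": 0.301,"wx": 0,"wy": 0.001,"wz": 0,"hand": 1},{"x": 0.066,"y": 0.009,"z": 0.301,"wx": 0,"wy": 0.001,"wz": 0,"hand": 1}]'

```text
time_s: 24.52
ee_pos: [0.5731, 0.1286, 0.1085]
eef_rot: [-3.14, 0.208, 3.093]
force: [0.0, -0.4, -2.4]
width: 0.671
grip_force: 56.5
```

```bash
python3 - <<'E'
from h import *
incr(YS,YY)
E
```

```text
cradle xyz mm [82.1  0.6  1.1] rot deg [ 0.1   0.09 -0.01] F cradle [-0.5 -0.4 -2.4] t 24.525 w 0.671 g 56.5
```

Emit:
apply_moves --series '[{"x": 0,"y": -0.002,"z": 0.004,"wx": 0,"wy": 0,"wz": 0,"hand": 1},{"x": 0.015,"y": -0.003,"z": 0.006,"wx": 0,"wy": 0,"wz": 0,"hand": 1},{"x": 0.035,"y": -0.003,"z": 0.006,"wx": 0,"wy": 0,"wz": 0,"hand": 1},{"x": 0.055,"y": -0.003,"z": 0.006,"wx": 0,"wy": 0,"wz": 0,"hand": 1},{"x": 0.07,"y": -0.003,"z": 0.006,"wx": 0,"wy": 0,"wz": 0,"hand": 1},{"x": 0.07,"y": -0.003,"z": 0.006,"wx": 0,"wy": 0,"wz": 0,"hand": 1}]'

```text
time_s: 25.28
ee_pos: [0.5599, 0.1288, 0.1049]
eef_rot: [-3.14, 0.21, 3.093]
force: [-2.8, 1.1, 7.6]
width: 0.667
grip_force: 57.6
```

```bash
python3 - <<'E'
from h import *
incr(YS,YY)
E
```

```text
cradle xyz mm [68.4  0.2  0.4] rot deg [ 0.09  0.03 -0.03] F cradle [-1.2  1.   8. ] t 25.275 w 0.667 g 57.6
```

Emit:
apply_moves --series '[{"x": 0.005,"y": 0,"z": 0,"wx": 0,"wy": 0,"wz": 0,"hand": 1},{"x": 0.01,"y": 0,"z": 0,"wx": 0,"wy": 0,"wz": 0,"hand": 1},{"x": 0.016,"y": 0,"z": 0,"wx": 0,"wy": 0,"wz": 0,"hand": 1},{"x": 0.016,"y": 0,"z": 0,"wx": 0,"wy": 0,"wz": 0,"hand": 1}]'

```text
time_s: 25.78
ee_pos: [0.557, 0.129, 0.1043]
eef_rot: [-3.14, 0.21, 3.093]
force: [0.3, 1.0, 5.0]
width: 0.673
grip_force: 57.4
```

```bash
python3 - <<'E'
from h import *
incr(YS,YY)
E
```

```text
cradle xyz mm [65.4  0.2  0.4] rot deg [ 0.08  0.   -0.03] F cradle [1.3 1.1 4.8] t 25.775 w 0.673 g 57.4
```

Emit:
apply_moves --series '[{"x": 0.005,"y": 0,"z": 0,"wx": 0,"wy": 0,"wz": 0,"hand": 1},{"x": 0.01,"y": 0,"z": 0,"wx": 0,"wy": 0,"wz": 0,"hand": 1},{"x": 0.014,"y": 0,"z": 0.002,"wx": 0,"wy": 0,"wz": 0,"hand": 1},{"x": 0.014,"y": 0,"z": 0.003,"wx": 0,"wy": 0,"wz": 0,"hand": 1}]'

```text
time_s: 26.28
ee_pos: [0.555, 0.129, 0.1039]
eef_rot: [-3.14, 0.212, 3.093]
force: [3.5, -1.8, 10.1]
width: 0.667
grip_force: 57.8
```

```bash
python3 - <<'E'
from h import *
incr(YS,YY)
E
```

```text
cradle xyz mm [63.4  0.2  0.4] rot deg [ 0.07 -0.11 -0.02] F cradle [ 5.6 -1.6  9.1] t 26.275 w 0.667 g 57.8
```

Emit:
apply_moves --series '[{"x": 0.004,"y": 0,"z": 0,"wx": 0,"wy": 0,"wz": 0,"hand": 1},{"x": 0.008,"y": 0,"z": 0,"wx": 0,"wy": 0,"wz": 0,"hand": 1},{"x": 0.008,"y": 0,"z": 0,"wx": 0,"wy": 0,"wz": 0,"hand": 1}]'

```text
time_s: 26.65
ee_pos: [0.5546, 0.129, 0.1043]
eef_rot: [-3.141, 0.216, 3.093]
force: [19.3, -1.8, 4.2]
width: 0.671
grip_force: 56.6
```

```bash
python3 - <<'E'
from h import *
incr(YS,YY)
E
```

```text
cradle xyz mm [63.1  0.1  0.8] rot deg [ 0.05 -0.32  0.01] F cradle [19.8 -0.9  0. ] t 26.65 w 0.671 g 56.6
```

Emit:
apply_moves --series '[{"x": 0.002,"y": 0,"z": 0.006,"wx": 0,"wy": 0,"wz": 0,"hand": 1},{"x": 0.002,"y": 0,"z": 0.006,"wx": 0,"wy": 0,"wz": 0,"hand": 1},{"x": 0.002,"y": 0,"z": 0.006,"wx": 0,"wy": 0,"wz": 0,"hand": -1},{"x": 0.002,"y": 0,"z": 0.006,"wx": 0,"wy": 0,"wz": 0,"hand": -1},{"x": 0.002,"y": 0,"z": 0.006,"wx": 0,"wy": 0,"wz": 0,"hand": -1},{"x": 0.002,"y": 0,"z": -0.2,"wx": 0,"wy": 0,"wz": 0,"hand": -1},{"x": 0.002,"y": 0,"z": -0.5,"wx": 0,"wy": 0,"wz": 0,"hand": -1},{"x": 0.002,"y": 0,"z": -0.8,"wx": 0,"wy": 0,"wz": 0,"hand": -1},{"x": 0.002,"y": 0,"z": -0.8,"wx": 0,"wy": 0,"wz": 0,"hand": -1}]'

```text
time_s: 27.78
ee_pos: [0.5193, 0.1313, 0.2634]
eef_rot: [3.141, 0.215, 3.093]
force: [-0.3, 0.2, -0.6]
width: 1.0
grip_force: 0.0
```

```bash
python3 - <<'E'
from h import *
im,C=shot('wrist','w7')
s,D=shot('scene','s7')
a=cv2.resize(im,(400,300));b=cv2.resize(s[150:270,230:390],(400,300),interpolation=cv2.INTER_CUBIC)
cv2.imwrite('pics/v7.png',np.hstack([a,b])[:,:,::-1])
incr(YS,YY)
c=lambda z:pose(r(-6.2),0,[.415,.3412,z])
plan(pose(r(-5),.1,[.47,.23,.23]),c(.18),c(.078))
E
```

```text
cradle xyz mm [ 60.    0.4 158.9] rot deg [ 0.09  0.09 -0.03] F cradle [-0.6  0.3 -0.6] t 27.875 w 1.001 g 0.0
xyz [0.291, 0.483, 0.082] w [0.0013, 0.0345, 0.0122] mm 114 deg 6.6
xyz [0.345, 0.53, 0.217] w [0.0004, 0.0318, 0.0067] mm 134 deg 5.9
xyz [0.001, -0.0, 0.51] w [-0.0, 0.0, -0.0] mm 102 deg 0.0
```

View pics/v7.png

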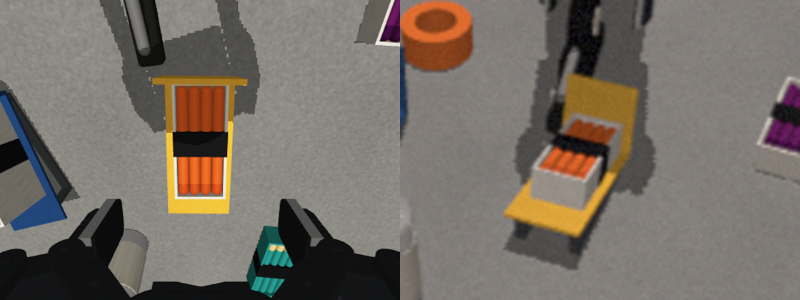

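The carrots are seated on yellow's stop, within a couple of mm of centre. I'll move to the purple pack and measure the offset from the saved pictures.

Emit:
apply_moves --series '[{"x": 0.291,"y": 0.483,"z": 0.082,"wx": 0.0013,"wy": 0.0345,"wz": 0.0122,"hand": -1},{"x": 0.291,"y": 0.483,"z": 0.082,"wx": 0.0013,"wy": 0.0345,"wz": 0.0122,"hand": -1},{"x": 0.291,"y": 0.483,"z": 0.082,"wx": 0.0013,"wy": 0.0345,"wz": 0.0122,"hand": -1}]'

```text
time_s: 28.25
ee_pos: [0.4684, 0.2319, 0.2268]
eef_rot: [-3.14, 0.095, 3.058]
force: [0.1, -0.2, 0.7]
width: 0.997
grip_force: 0.0
```

Emit:
apply_moves --series '[{"x": 0.345,"y": 0.53,"z": 0.217,"wx": 0.0004,"wy": 0.0318,"wz": 0.0067,"hand": -1},{"x": 0.345,"y": 0.53,"z": 0.217,"wx": 0.0004,"wy": 0.0318,"wz": 0.0067,"hand": -1},{"x": 0.345,"y": 0.53,"z": 0.217,"wx": 0.0004,"wy": 0.0318,"wz": 0.0067,"hand": -1},{"x": 0.345,"y": 0.53,"z": 0.217,"wx": 0.0004,"wy": 0.0318,"wz": 0.0067,"hand": -1},{"x": 0.345,"y": 0.53,"z": 0.217,"wx": 0.0004,"wy": 0.0318,"wz": 0.0067,"hand": -1}]'

```text
time_s: 28.88
ee_pos: [0.416, 0.3403, 0.1802]
eef_rot: [-3.141, -0.0, 3.032]
force: [0.3, 0.1, 1.2]
width: 0.996
grip_force: 0.0
```

```bash
python3 - <<'E'
from h import *
im,C=shot('wrist','w8')
m=cv2.morphologyEx(mask(im,'purple'),cv2.MORPH_OPEN,np.ones((3,3)));print((m>0).sum(),rect(C,m),cur()[1])
plan(pose(r(-6.2),0,[.415,.3412,.078]))
# offset of pack in cradle, from pictures w3 (blue) w5, w7
def tp(C,px,S,Y,h):
    M=pose(Y,.21,[0,0,0])[0].as_matrix()*[-1,1,-1];d=rays(C,px);n=M[:,2];q=np.array(S)+n*h
    X=C[4]+d*((n@(q-C[4]))/(d@n))[:,None];return ((X-S)@M)*1000
for f,S,Y,ps,k,fl in(('w3',BS,BY,[.5329,-.1314,.2639],'white','blue'),('w5',BS,BY,[.5294,-.1323,.2779],'green','blue'),('w7',YS,YY,[.5193,.1313,.2634],'carrot','yellow')):
    R=pose(Y,.21,[0,0,0])[0];C=cam('wrist',dict(ee_pos=np.array(ps),eef_rot=R.as_euler('xyz')))
    im=np.ascontiguousarray(cv2.imread(f'pics/{f}.png')[:,:,::-1])
    for c,h in((k,.034+(.036 if k=='green' else 0)),(fl,0)):
        if c=='yellow': RNG['yellow']=((17,130,60),(30,255,255))
        if c=='carrot': RNG['carrot']=((5,120,60),(15,255,255))
        if c=='white': RNG['white']=((18,35,60),(35,150,255))
        m=mask(im,c);m[:, :215]=0;m[:,345:]=0;m[310:]=0;m=cv2.morphologyEx(m,cv2.MORPH_OPEN,np.ones((3,3)))
        ys,xs=np.nonzero(m);P=tp(C,np.c_[xs,ys],S,Y,h)
        for lo in range(10,165,25):
            q=P[(P[:,0]>lo)&(P[:,0]<lo+8)]
            if len(q): print(f,c,lo,'y range',q[:,1].min().round(1),q[:,1].max().round(1),'mid',((q[:,1].min()+q[:,1].max())/2).round(1))
        print('x range',P[:,0].min().round(1),P[:,0].max().round(1))
E
```

```text
11408 (array([413.8, 341.5]), array([119.7,  49.5]), -6.3) [0.41600171 0.34027677 0.18039159]
xyz [0.006, 0.004, 0.512] w [0.0, 0.0, -0.0005] mm 102 deg 0.1
w3 white 10 y range -24.0 26.6 mid 1.3
w3 white 35 y range -23.9 26.6 mid 1.3
w3 white 85 y range -23.6 26.4 mid 1.4
w3 white 110 y range -24.2 26.2 mid 1.0
x range 2.6 124.3
w3 blue 10 y range -39.2 39.6 mid 0.2
w3 blue 35 y range -39.1 39.7 mid 0.3
w3 blue 60 y range -38.6 39.8 mid 0.6
w3 blue 85 y range -38.6 39.8 mid 0.6
w3 blue 110 y range -38.6 39.8 mid 0.6
w3 blue 135 y range -38.5 39.7 mid 0.6
w3 blue 160 y range -38.4 39.6 mid 0.6
x range -5.7 167.0
w5 green 10 y range -23.7 25.3 mid 0.8
w5 green 35 y range -23.7 25.3 mid 0.8
w5 green 85 y range -23.5 25.2 mid 0.8
w5 green 110 y range -23.4 25.1 mid 0.9
x range 4.0 124.0
w5 blue 10 y range -39.4 -36.7 mid -38.1
w5 blue 35 y range -39.4 -36.7 mid -38.1
w5 blue 60 y range -39.4 -36.5 mid -38.0
w5 blue 85 y range -39.4 -36.4 mid -37.9
w5 blue 110 y range -39.3 -37.2 mid -38.3
w5 blue 135 y range -39.2 -37.1 mid -38.1
w5 blue 160 y range -39.0 -36.9 mid -38.0
x range -4.3 168.2
w7 carrot 10 y range -24.5 25.4 mid 0.4
w7 carrot 35 y range -24.5 25.3 mid 0.4
w7 carrot 85 y range -24.9 25.0 mid 0.0
w7 carrot 110 y range -24.9 24.7 mid -0.1
x range 2.0 123.0
w7 yellow 10 y range -39.9 39.7 mid -0.1
w7 yellow 35 y range -40.1 39.0 mid -0.5
w7 yellow 60 y range -40.8 39.0 mid -0.9
w7 yellow 85 y range -41.1 38.1 mid -1.5
w7 yellow 110 y range -41.2 38.1 mid -1.6
w7 yellow 135 y range -41.2 38.0 mid -1.6
w7 yellow 160 y range -42.1 37.7 mid -2.2
x range -6.9 166.7
```

Emit:
apply_moves --series '[{"x": 0.008,"y": 0.004,"z": 0.26,"wx": 0,"wy": 0,"wz": 0,"hand": -1},{"x": 0.008,"y": 0.004,"z": 0.51,"wx": 0,"wy": 0,"wz": 0,"hand": -1},{"x": 0.008,"y": 0.004,"z": 0.51,"wx": 0,"wy": 0,"wz": 0,"hand": -1},{"x": 0.008,"y": 0.004,"z": 0.51,"wx": 0,"wy": 0,"wz": 0,"hand": -1},{"x": 0.008,"y": 0.004,"z": 0.51,"wx": 0,"wy": 0,"wz": 0,"hand": -1},{"x": 0.008,"y": 0.004,"z": 0.51,"wx": 0,"wy": 0,"wz": 0,"hand": 1},{"x": 0.008,"y": 0.004,"z": 0.51,"wx": 0,"wy": 0,"wz": 0,"hand": 1},{"x": 0.008,"y": 0.004,"z": 0.51,"wx": 0,"wy": 0,"wz": 0,"hand": 1},{"x": 0.008,"y": 0.004,"z": 0.51,"wx": 0,"wy": 0,"wz": 0,"hand": 1},{"x": 0.008,"y": 0.004,"z": 0.51,"wx": 0,"wy": 0,"wz": 0,"hand": 1}]'

```text
time_s: 30.18
ee_pos: [0.414, 0.3424, 0.079]
eef_rot: [3.141, 0.0, 3.033]
force: [-2.1, -1.5, 8.3]
width: 0.667
grip_force: 53.9
```

```bash
sed -i 's/^YS,YY=.*/YS,YY=[.5094,.1308,.014],r(-3.3)/' h.py; python3 - <<'E'
from h import *
o=robot.get_obs();print(o['ee_pos'],o['width'],o['force'])
up=lambda p,d:(p[0],p[1]+[0,0,d])
s=seat(YS,YY,.080,.040)
plan(pose(r(-6.2),0,[.4142,.3413,.26]),pose(r(-5),.1,[.52,.22,.26]),up(s,.06),s)
E
```

```text
[0.41396082 0.34241697 0.07898307] 0.6666048853426716 [-2.13100818 -1.49881901  8.28669597]
xyz [-0.002, -0.005, -0.905] w [0.0002, 0.0001, -0.0001] mm 181 deg 0.0
xyz [-0.592, -0.546, 0.0] w [-0.0004, -0.0318, -0.0066] mm 161 deg 5.8
xyz [-0.226, -0.441, 0.294] w [-0.0014, -0.035, -0.0093] mm 115 deg 6.5
xyz [0.063, 0.0, 0.293] w [-0.0, -0.0, -0.0] mm 60 deg 0.0
```

Emit:
apply_moves --series '[{"x": 0,"y": 0,"z": -0.905,"wx": 0,"wy": 0,"wz": 0,"hand": 1},{"x": 0,"y": 0,"z": -0.905,"wx": 0,"wy": 0,"wz": 0,"hand": 1},{"x": 0,"y": 0,"z": -0.905,"wx": 0,"wy": 0,"wz": 0,"hand": 1},{"x": 0,"y": 0,"z": -0.905,"wx": 0,"wy": 0,"wz": 0,"hand": 1},{"x": 0,"y": 0,"z": -0.905,"wx": 0,"wy": 0,"wz": 0,"hand": 1}]'

```text
time_s: 30.8
ee_pos: [0.4135, 0.342, 0.258]
eef_rot: [-3.141, -0.001, 3.033]
force: [-0.4, 0.0, -3.8]
width: 0.668
grip_force: 56.0
```

Emit:
apply_moves --series '[{"x": -0.592,"y": -0.546,"z": 0,"wx": 0,"wy": -0.0318,"wz": -0.0066,"hand": 1},{"x": -0.592,"y": -0.546,"z": 0,"wx": 0,"wy": -0.0318,"wz": -0.0066,"hand": 1},{"x": -0.592,"y": -0.546,"z": 0,"wx": 0,"wy": -0.0318,"wz": -0.0066,"hand": 1},{"x": -0.592,"y": -0.546,"z": 0,"wx": 0,"wy": -0.0318,"wz": -0.0066,"hand": 1}]'

```text
time_s: 31.3
ee_pos: [0.5204, 0.2189, 0.2564]
eef_rot: [-3.138, 0.096, 3.051]
force: [-0.0, 1.3, -2.3]
width: 0.667
grip_force: 55.8
```

Emit:
apply_moves --series '[{"x": -0.226,"y": -0.3,"z": 0.1,"wx": -0.0014,"wy": -0.035,"wz": -0.0093,"hand": 1},{"x": -0.226,"y": -0.441,"z": 0.2,"wx": -0.0014,"wy": -0.035,"wz": -0.0093,"hand": 1},{"x": -0.226,"y": -0.441,"z": 0.294,"wx": -0.0014,"wy": -0.035,"wz": -0.0093,"hand": 1},{"x": -0.226,"y": -0.441,"z": 0.294,"wx": -0.0014,"wy": -0.035,"wz": -0.0093,"hand": 1},{"x": -0.226,"y": -0.441,"z": 0.294,"wx": -0.0014,"wy": -0.035,"wz": -0.0093,"hand": 1}]'

```text
time_s: 31.92
ee_pos: [0.5624, 0.1296, 0.2053]
eef_rot: [-3.14, 0.209, 3.085]
force: [0.3, 0.1, -1.6]
width: 0.665
grip_force: 55.7
```

```bash
python3 - <<'E'
from h import *
incr(YS,YY);plan(seat(YS,YY,.080,.038))
E
```

```text
cradle xyz mm [91.7  1.8 98. ] rot deg [ 0.06  0.04 -0.05] F cradle [-0.1  0.1 -1.7] t 31.925 w 0.665 g 55.7
xyz [0.058, -0.009, 0.3] w [-0.0003, -0.0002, 0.0003] mm 61 deg 0.1
```

Emit:
apply_moves --series '[{"x": 0.03,"y": -0.009,"z": 0.15,"wx": 0,"wy": 0,"wz": 0,"hand": 1},{"x": 0.058,"y": -0.009,"z": 0.29,"wx": 0,"wy": 0,"wz": 0,"hand": 1},{"x": 0.058,"y": -0.009,"z": 0.295,"wx": 0,"wy": 0,"wz": 0,"hand": 1},{"x": 0.058,"y": -0.009,"z": 0.3,"wx": 0,"wy": 0,"wz": 0,"hand": 1},{"x": 0.058,"y": -0.009,"z": 0.3,"wx": 0,"wy": 0,"wz": 0,"hand": 1}]'

```text
time_s: 32.55
ee_pos: [0.5637, 0.1268, 0.1448]
eef_rot: [-3.14, 0.21, 3.084]
force: [0.3, -0.0, -2.4]
width: 0.667
grip_force: 56.6
```

```bash
python3 - <<'E'
from h import *
incr(YS,YY)
E
```

```text
cradle xyz mm [80.5 -0.8 38.6] rot deg [ 0.07 -0.01 -0.  ] F cradle [-0.2  0.  -2.4] t 32.55 w 0.667 g 56.6
```

Emit:
apply_moves --series '[{"x": 0.01,"y": 0.003,"z": 0.003,"wx": 0,"wy": 0,"wz": 0,"hand": 1},{"x": 0.025,"y": 0.003,"z": 0.006,"wx": 0,"wy": 0,"wz": 0,"hand": 1},{"x": 0.04,"y": 0.003,"z": 0.009,"wx": 0,"wy": 0,"wz": 0,"hand": 1},{"x": 0.058,"y": 0.003,"z": 0.009,"wx": 0,"wy": 0,"wz": 0,"hand": 1},{"x": 0.058,"y": 0.003,"z": 0.009,"wx": 0,"wy": 0,"wz": 0,"hand": 1}]'

```text
time_s: 33.17
ee_pos: [0.5527, 0.1278, 0.1405]
eef_rot: [-3.14, 0.211, 3.084]
force: [-1.6, 1.6, 6.8]
width: 0.667
grip_force: 57.8
```

```bash
python3 - <<'E'
from h import *
incr(YS,YY)
E
```

```text
cradle xyz mm [68.8 -0.5 36.7] rot deg [ 0.07 -0.03  0.02] F cradle [-0.3  1.5  7. ] t 33.175 w 0.667 g 57.8
```

Emit:
apply_moves --series '[{"x": 0.008,"y": 0,"z": 0,"wx": 0,"wy": 0,"wz": 0,"hand": 1},{"x": 0.016,"y": 0,"z": 0,"wx": 0,"wy": 0,"wz": 0,"hand": 1},{"x": 0.02,"y": 0,"z": 0,"wx": 0,"wy": 0,"wz": 0,"hand": 1},{"x": 0.02,"y": 0,"z": 0,"wx": 0,"wy": 0,"wz": 0,"hand": 1}]'

```text
time_s: 33.67
ee_pos: [0.549, 0.128, 0.1397]
eef_rot: [-3.14, 0.211, 3.084]
force: [0.9, -0.4, 5.3]
width: 0.674
grip_force: 57.4
```

```bash
python3 - <<'E'
from h import *
incr(YS,YY)
E
```

```text
cradle xyz mm [65.  -0.5 36.7] rot deg [ 0.07 -0.06  0.02] F cradle [ 2.  -0.4  5. ] t 33.675 w 0.674 g 57.4
```

Emit:
apply_moves --series '[{"x": 0.005,"y": 0,"z": 0,"wx": 0,"wy": 0,"wz": 0,"hand": 1},{"x": 0.01,"y": 0,"z": 0,"wx": 0,"wy": 0,"wz": 0,"hand": 1},{"x": 0.013,"y": 0,"z": 0,"wx": 0,"wy": 0,"wz": 0,"hand": 1},{"x": 0.013,"y": 0,"z": 0,"wx": 0,"wy": 0,"wz": 0,"hand": 1}]'

```text
time_s: 34.17
ee_pos: [0.5469, 0.1281, 0.1394]
eef_rot: [-3.141, 0.212, 3.083]
force: [6.8, -0.0, 4.1]
width: 0.671
grip_force: 57.0
```

```bash
python3 - <<'E'
from h import *
incr(YS,YY)
E
```

```text
cradle xyz mm [62.9 -0.5 36.8] rot deg [ 0.06 -0.13  0.03] F cradle [7.5 0.3 2.6] t 34.175 w 0.671 g 57.0
```

Emit:
apply_moves --series '[{"x": 0.004,"y": 0,"z": 0.002,"wx": 0,"wy": 0,"wz": 0,"hand": 1},{"x": 0.007,"y": 0,"z": 0.004,"wx": 0,"wy": 0,"wz": 0,"hand": 1},{"x": 0.007,"y": 0,"z": 0.004,"wx": 0,"wy": 0,"wz": 0,"hand": 1}]'

```text
time_s: 34.55
ee_pos: [0.5466, 0.1281, 0.1394]
eef_rot: [-3.141, 0.215, 3.083]
force: [14.9, -1.3, 5.2]
width: 0.671
grip_force: 57.4
```

```bash
python3 - <<'E'
from h import *
incr(YS,YY)
E
```

```text
cradle xyz mm [62.7 -0.5 36.9] rot deg [ 0.04 -0.31  0.04] F cradle [15.7 -0.5  2. ] t 34.55 w 0.671 g 57.4
```

Contact with the stop. Press lightly, release, lift.

Emit:
apply_moves --series '[{"x": 0.002,"y": 0,"z": 0.005,"wx": 0,"wy": 0,"wz": 0,"hand": 1},{"x": 0.002,"y": 0,"z": 0.005,"wx": 0,"wy": 0,"wz": 0,"hand": 1},{"x": 0.002,"y": 0,"z": 0.005,"wx": 0,"wy": 0,"wz": 0,"hand": -1},{"x": 0.002,"y": 0,"z": 0.005,"wx": 0,"wy": 0,"wz": 0,"hand": -1},{"x": 0.002,"y": 0,"z": 0.005,"wx": 0,"wy": 0,"wz": 0,"hand": -1},{"x": 0.002,"y": 0,"z": -0.2,"wx": 0,"wy": 0,"wz": 0,"hand": -1},{"x": 0.002,"y": 0,"z": -0.5,"wx": 0,"wy": 0,"wz": 0,"hand": -1},{"x": 0.002,"y": 0,"z": -0.8,"wx": 0,"wy": 0,"wz": 0,"hand": -1},{"x": 0.002,"y": 0,"z": -0.8,"wx": 0,"wy": 0,"wz": 0,"hand": -1},{"x": 0.002,"y": 0,"z": -0.8,"wx": 0,"wy": 0,"wz": 0,"hand": -1}]'

```text
time_s: 35.8
ee_pos: [0.5112, 0.1304, 0.293]
eef_rot: [-3.14, 0.209, 3.084]
force: [0.1, 1.2, -1.2]
width: 1.003
grip_force: 0.0
```

```bash
python3 - <<'E'
from h import *
incr(YS,YY)
im,C=shot('wrist','w9');s,D=shot('scene','s9');d,_=shot('side','d9')
a=cv2.resize(im,(400,300));b=cv2.resize(s[130:280,140:340],(400,300),interpolation=cv2.INTER_CUBIC);c=cv2.resize(d[170:320,200:400],(400,300),interpolation=cv2.INTER_CUBIC)
cv2.imwrite('pics/v9.png',np.vstack([np.hstack([a,b]),np.hstack([c,0*c])])[:,:,::-1])
E
```

```text
cradle xyz mm [ 60.   -0.3 194.5] rot deg [0.09 0.07 0.01] F cradle [-0.2  1.2 -1.2] t 35.8 w 1.003 g 0.0
```

View pics/v9.png

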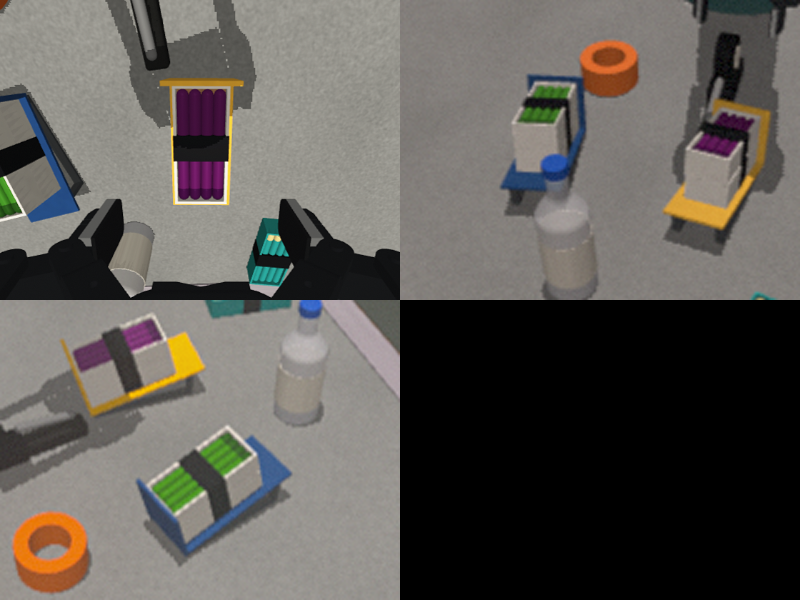

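Both stacks are flush against their stops in all three views, the gripper is clear, and the bottle, label gun and tape roll look untouched.

```bash
python3 -c "
from station import robot
print(robot.job_done())"
```

```text
the job is handed in; nothing more can be done
None
```

Job handed in at 35.8 s: green on white in the blue cradle, purple on carrot in the yellow. All packs are right way up against the back stops, within about 1.5 mm of centre where measured (purple, placed last, checked only by eye and by contact force at the stop), and the bottle, label gun and tape roll were not touched.

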